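Seal the tilted vacuum chamber and open its valve

TASK

Seal the leaning vacuum chamber: two diagonally opposite wing nuts of its lid are already turned about half way, so first turn the other two, still loose, clockwise to about half way too, their wings some 45 degrees short of pointing at the lid's centre. Then make the final pass in crisscross order (each nut followed by the one diagonally opposite), turning every nut fully home to its stop. Only when all four are tight, push the valve lever beside the chamber fully over to the side away from the robot, and do not disturb the rack, bottle and beaker.

Things in the scene. Friction and masses are not known exactly. Their poses are not given: they have to be found in the camera images.
- chamber: White cradle (base plate 190 x 220 x 12 mm) carrying a round steel vacuum chamber 176 mm across whose 224 mm aluminium lid leans 28 degrees from level. Origin on the table under the lid's centre, z up; the lid's top face leans towards -x of this frame (downhill), which points about to the robot's right (yaw about 0.95 to 1.65 rad). Fixed.
- lid_centre (a point): Centre of the lid's top face, 165 mm above the table; axes as chamber. The four nuts stand on a circle of 82 mm radius about it, 116 mm from neighbour to neighbour; between them is only a low glass window 4 mm high.
- nut1_grip (a point): Wing nut 1, at the lid's uphill +y side (chamber frame), opposite nut 3: steel collar 34 mm across, 14 mm high, under an upright wing bar 66 mm long, 13 mm thick, from 15 to 49 mm above the lid face. The point: on the nut's axis, 36 mm above the lid, mid-bar, the place to pinch. x along the wings, y across their thickness, z out of the lid (28 degrees from vertical). Turns with the nut.
- nut1 (a joint): Turn of wing nut 1 in rad, growing clockwise seen from outside the lid. At 0 (loose) the wings lie tangentially, square to the line from nut to lid centre; at 1.57 they point at the lid centre; the hard stop (fully tight) is at 1.60. Half way is 0.8. Starts about half way (0.66 to 0.94). Stiff (about 0.2 N m), stays where it is left.
- nut2_grip (a point): Wing nut 2, downhill +y, opposite nut 4: steel collar 34 mm across, 14 mm high, under an upright wing bar 66 mm long, 13 mm thick, from 15 to 49 mm above the lid face. The point: on the nut's axis, 36 mm above the lid, mid-bar, the place to pinch. x along the wings, y across their thickness, z out of the lid (28 degrees from vertical). Turns with the nut.
- nut2 (a joint): Turn of wing nut 2 in rad, growing clockwise seen from outside the lid. At 0 (loose) the wings lie tangentially, square to the line from nut to lid centre; at 1.57 they point at the lid centre; the hard stop (fully tight) is at 1.60. Half way is 0.8. Starts loose (0 to 0.22). Stiff (about 0.2 N m), stays where it is left.
- nut3_grip (a point): Wing nut 3, downhill -y, opposite nut 1: steel collar 34 mm across, 14 mm high, under an upright wing bar 66 mm long, 13 mm thick, from 15 to 49 mm above the lid face. The point: on the nut's axis, 36 mm above the lid, mid-bar, the place to pinch. x along the wings, y across their thickness, z out of the lid (28 degrees from vertical). Turns with the nut.
- nut3 (a joint): Turn of wing nut 3 in rad, growing clockwise seen from outside the lid. At 0 (loose) the wings lie tangentially, square to the line from nut to lid centre; at 1.57 they point at the lid centre; the hard stop (fully tight) is at 1.60. Half way is 0.8. Starts about half way (0.66 to 0.94). Stiff (about 0.2 N m), stays where it is left.
- nut4_grip (a point): Wing nut 4, uphill -y, opposite nut 2: steel collar 34 mm across, 14 mm high, under an upright wing bar 66 mm long, 13 mm thick, from 15 to 49 mm above the lid face. The point: on the nut's axis, 36 mm above the lid, mid-bar, the place to pinch. x along the wings, y across their thickness, z out of the lid (28 degrees from vertical). Turns with the nut.
- nut4 (a joint): Turn of wing nut 4 in rad, growing clockwise seen from outside the lid. At 0 (loose) the wings lie tangentially, square to the line from nut to lid centre; at 1.57 they point at the lid centre; the hard stop (fully tight) is at 1.60. Half way is 0.8. Starts loose (0 to 0.22). Stiff (about 0.2 N m), stays where it is left.
- valve_base: Grey plastic valve block 70 x 50 x 25 mm with a lever on top, on the table to one side of the chamber. Origin under its centre, z up; the lever swings from -x (robot side, shut) to +x (away, open) of this frame. Fixed.
- valve_tip (a point): Centre of the 26 mm black ball at the end of the valve lever. The lever is a 10 mm steel rod that pivots about the block's y axis, 22 mm above the table over the block's origin; the ball is 110 mm from the pivot. Axes x, y, z turn with the lever; y is the pivot axis.
- valve (a joint): Swing of the valve lever in rad: 0 leaning 0.5 rad towards -x (shut), 1.0 at its stop leaning 0.5 rad towards +x (open). Light (about 0.06 N m), stays where it is left.
- tube_rack: Bystander: loose white rack 190 x 75 x 58 mm (long along x) with red-capped tubes to 88 mm; origin under its centre. It stands on the side of the chamber where the valve is not.
- wash_bottle: Bystander: loose white bottle, 68 mm across, 150 mm tall, origin under its centre.
- beaker: Bystander: loose steel beaker, 84 mm across, 100 mm tall, origin under its centre.
Not all that is in view belongs to the job. Leave any green or orange look-alike of the valve_base alone.

How it is judged:
On the way, in this order (a step that is already met when the one before it is completed fails the run):
1. all four nuts stand about half way (0.5 to 1.15 rad) (value of joint nut1 between 0.5 and 1.15 rad and value of joint nut2 between 0.5 and 1.15 rad and value of joint nut3 between 0.5 and 1.15 rad and value of joint nut4 between 0.5 and 1.15 rad), for 0.1 s.
2. two diagonally opposite nuts are fully home (over 1.42 rad), the other two still half way (under 1.15 rad) (((value of joint each of nut1, nut3 above 1.42 rad and value of joint each of nut2, nut4 below 1.15 rad) or (value of joint each of nut2, nut4 above 1.42 rad and value of joint each of nut1, nut3 below 1.15 rad))), for 0.1 s.
3. all four nuts are fully home (over 1.42 rad) (value of joint each of nut1, nut2, nut3, nut4 above 1.42 rad), for 0.1 s.
At the end, for the whole second after the job is handed in: All four wing nuts are turned over 1.42 rad (stop at 1.60), the valve lever is pushed over 0.85 rad and at rest, and rack, bottle and beaker stand upright (within 0.15 rad) within 30 mm of where they were (all of step 3 and value of joint valve above 0.85 rad and velocity of joint valve below 0.1 rad/s and angle between each of tube_rack, wash_bottle, beaker's own z axis and vertical below 0.15 rad and distance of each of tube_rack, wash_bottle, beaker from where it was at the start of the episode below 0.03 m); the robot touches nothing.
It fails at once if the valve lever is pushed over (past 0.5 rad) before all four nuts are tight (1.42 rad) (value of joint valve above 0.5 rad and value of joint any of nut1, nut2, nut3, nut4 below 1.42 rad).
It fails at once if a nut is run past 1.25 rad while another has not been turned half way (under 0.5 rad) (value of joint any of nut1, nut2, nut3, nut4 above 1.25 rad and value of joint any of nut1, nut2, nut3, nut4 below 0.5 rad).
It fails at once if the tube rack is knocked over or shoved more than 30 mm (angle between tube_rack's own z axis and vertical above 0.3 rad or distance of tube_rack from where it was at the start of the episode above 0.03 m).
It fails at once if the bottle is knocked over or shoved more than 30 mm (angle between wash_bottle's own z axis and vertical above 0.3 rad or distance of wash_bottle from where it was at the start of the episode above 0.03 m).
It fails at once if the beaker is knocked over or shoved more than 30 mm (angle between beaker's own z axis and vertical above 0.3 rad or distance of beaker from where it was at the start of the episode above 0.03 m).
It also fails if it takes over 72 s, if anything falls off the work surface, if the arm or the gripper's body presses on something with over 40 N, if the wrist force passes 120 N, or if a joint passes its speed limit or range.

ROBOT

A 7-joint arm with a two-finger parallel gripper is mounted at the origin on the work surface. World frame = base frame: x ahead of the robot, y to its left, z up, the work surface at z = 0. Lengths are in m, angles in rad, forces in N, time in s.
With the tool pointing down it reaches from about 0.35 to 0.9 m from the base axis. Payload 8.1 kg.
Tool frame: the origin (TCP) lies on the centre line of the jaws, within the pads' length; the fingertips stand 19 mm ahead of it and the grasp point (between the pads) is the TCP (tcp_to_tips is the distance from the TCP to the fingertips, in m); z points along the fingers, y is the line along which they close (so a half turn about z gives the same grasp; the last joint's range is limited). The gripper opens to 92 mm and grips with 3 to 60 N. Pads are 19 mm wide; open, the fingers measure 130 mm over their backs; the gripper's body (75 mm by 190 mm) begins 47 mm behind the grasp point.
Start: joints at [1.042, 0.434, 0.025, 1.573, -0.012, 1.134, -0.075], TCP at [0.258, -0.569, 0.246] pointing down, gripper open.
Joint ranges: [-2.62, 2.62], [-0.44, 2.09], [-1.27, 1.32], [0.08, 2.57], [-1.32, 4.46], [0.12, 2], [-2.74, 2.74]. Speed limits (rad/s): [2.22, 2.22, 3.01, 3.01, 3.14, 3.14, 3.14].

INTERFACE

Orientations are given as a unit quaternion [x, y, z, w].
In Python, from plant import sense, camera, finish_job, masks_of, mark_of, tcp_to_tips gives the robot as it stands. The module is installed in compiled form; this text tells all that it offers.
- The arm moves only by the tool jog_arm, never from a script. Its argument "commands" is a list of rows, each an object with "linear": the shift along the tool's x, y, z normalised to -1 to 1, where 1 is 0.4 m, a list of three; "angular": the turn, a rotation vector about the tool's x, y, z normalised to -1 to 1, where 1 is 360 degrees, a list of three; "jaw": the opening, from 0 (shut) to 1 (fully open). In form: [{"linear": [dx, dy, dz], "angular": [wx, wy, wz], "jaw": jaw}, ...]. A call has 1 to 5 rows; each row is the pose to reach, as a shift and turn from the pose commanded when the call began, along the tool's axes at that moment, turning the shorter way round; what a row does not reach only later rows make up. A row lasts 1/10 s, in which the tool goes at most 50 mm and 8.59 degrees, less where a joint would pass 70% of its speed; a pose out of reach is approached as far as the arm can. A call with a number of a shift or a turn outside -1 to 1 is refused whole. A call with a gripper value outside its range is refused whole. The fingers move at their own pace and stop on an object; "newtons" is the grip in N (left out, the last holds). Time passes only in rows, so rows that repeat a pose let the fingers close. It gives the time, the measured TCP pose, the force, the opening and the grip force at its end, in the units of the state.
- sense(): the state, without advancing time (a new reading comes with each control period).
- camera(name): name is "scene" or "top"; returns a dict with "img" (480x640x3 uint8, blue, green, red), "fx", "fy", "cx", "cy" (pixels), "R" (3x3) and "t" (3): a world point X has camera coordinates R X + t. Camera axes: x right, y down, z forward; pixel columns grow to the right and rows downward; lengths in m; the calibration is good to about 2 mm. A picture is of the moment at which its call begins. There is no depth.
- finish_job(): hands the job in; it is judged then, once.
Trained networks look in a picture, given as the dict that the camera call returned (one of the last four; its "shot" number tells which), for a name from the list of things; names that differ only in an ending like _2 or _b are one class to them, and where a whole thing is asked for, a point or a joint stands for the part that bears it (a point fixed in the world has none). Each returns a list of dicts, best first, with "score" (0 to 1); they miss things now and then, are a little off and sometimes report something else, mostly with a low value. They report only what shows in the picture. A call takes as long as a camera call. They do not tell look-alikes from the thing itself.
- masks_of(picture, name): "mask" (480x640 bool, what is visible of it) and "box" ([left, top, right, bottom] in pixels, round what is visible of it).
- mark_of(picture, name): "uv" ([column, row] in pixels: a listed point, or the origin of a listed thing).
The state is a dict: "time_s": time; "joint_positions": joint angles; "dq": joint speeds; "tau": joint torques, N m; "tool_pos": TCP position; "tool_rot": TCP orientation; "ft_force": force on the tool from outside, world axes, zero at the start; "torque": the same for the moment, N m; "finger_gap": opening from 0.0 (shut) to 1.0 (fully open); "gripper_force": force on a finger pad.
Only numpy, scipy, OpenCV 4.12 (cv2) and the standard library are available. Lean on these libraries where they do the work, as an engineer would, in place of code of your own. Each camera call takes 0.05 s, during which the arm holds its last target. There are 200 camera calls.

## Working session

There is one attempt and no reset: what is moved stays moved. The work goes in short steps, Python scripts to look and compute and a tool call to move; the robot and the scene stay as the last step left them, time stands still between calls to the robot, and variables do not carry over. Pictures are saved under pics/ and viewed, at most 10 in all, crops included, and the job is handed in when it is done.

Besides the shell and the picture viewer there is one more tool, called after ">>>" as a command line: name --argument value ..., lists and objects as JSON in quotes. jog_arm: Moves the arm, as the interface text tells. Scaled input: -1 to 1 covers 0.4 m each way for a shift and 360 degrees each way for a turn. Its arguments: {"type":"object","properties":{"commands":{"type":"array","items":{"type":"object","properties":{"linear":{"type":"array","items":{"type":"number","minimum":-1,"maximum":1}},"angular":{"type":"array","items":{"type":"number","minimum":-1,"maximum":1}},"jaw":{"type":"number"}}}},"newtons":{"type":"number"}},"required":["commands"]}

```bash
mkdir -p pics; cat > h.py <<'E'
import numpy as np, cv2
from plant import *
from scipy.spatial.transform import Rotation as Rn
def ray(c,uv):
    d=c['R'].T@np.array([(uv[0]-c['cx'])/c['fx'],(uv[1]-c['cy'])/c['fy'],1]); return -c['R'].T@c['t'],d/np.linalg.norm(d)
def proj(c,X):
    p=c['R']@np.array(X)+c['t']; return np.array([c['fx']*p[0]/p[2]+c['cx'],c['fy']*p[1]/p[2]+c['cy']])
def tri(l):
    A=0;b=0
    for c,uv in l:
        o,d=ray(c,uv);M=np.eye(3)-np.outer(d,d);A=A+M;b=b+M@o
    return np.linalg.solve(A,b)
def onz(c,uv,z):
    o,d=ray(c,uv);return o+d*(z-o[2])/d[2]
E
python3 - <<'E'
from h import *
s=camera('scene');t=camera('top')
cv2.imwrite('pics/s0.png',s['img']);cv2.imwrite('pics/t0.png',t['img'])
print(sense())
for n in ['chamber','lid_centre','nut1_grip','nut2_grip','nut3_grip','nut4_grip','valve_base','valve_tip','tube_rack','wash_bottle','beaker']:
    for c,k in((s,'s'),(t,'t')):
        print(n,k,[(np.round(m['uv'],1).tolist(),round(m['score'],2)) for m in mark_of(c,n)[:5]])
E
```

```text
{'time_s': 0.1, 'joint_positions': array([ 1.04236569,  0.43510159,  0.02498559,  1.57397875, -0.01158497,
        1.13401052, -0.07506849]), 'dq': array([-0.0009756 , -0.00233156, -0.00140589, -0.00126842, -0.00060908,
       -0.00032818,  0.00121506]), 'tau': array([ 2.92644741e-03, -6.69122243e+01,  9.87679884e-01, -3.15149796e+01,
       -6.05803519e-02,  3.73642927e-02,  3.72146337e-05]), 'tool_pos': array([ 0.25794387, -0.56882737,  0.24506629]), 'tool_rot': array([ 9.77423260e-01,  2.11289643e-01, -2.11264004e-04, -6.42935485e-04]), 'ft_force': array([ 0.19136095, -0.2052965 ,  0.29957114]), 'torque': array([0.00700081, 0.00384739, 0.01610131]), 'gripper_force': 0.0, 'finger_gap': 1.0026198311078753}
chamber s [([301.4, 285.1], 0.76)]
chamber t [([297.1, 249.6], 0.84)]
lid_centre s [([303.2, 233.4], 0.66)]
lid_centre t [([296.2, 243.6], 0.63)]
nut1_grip s [([317.1, 195.4], 0.53)]
nut1_grip t [([302.1, 273.3], 0.96)]
nut2_grip s [([273.1, 220.4], 0.58)]
nut2_grip t [([340.5, 240.4], 0.8), ([170.0, 271.1], 0.47)]
nut3_grip s [([280.2, 252.2], 0.57)]
nut3_grip t [([297.6, 206.7], 0.89)]
nut4_grip s [([328.7, 227.7], 0.7)]
nut4_grip t [([265.0, 233.6], 0.73), ([409.0, 320.8], 0.32)]
valve_base s [([228.9, 197.3], 0.79), ([203.9, 230.4], 0.76), ([258.1, 224.2], 0.75)]
valve_base t [([441.7, 258.1], 0.84), ([466.3, 321.0], 0.77), ([395.8, 296.5], 0.57)]
valve_tip s [([265.5, 184.4], 0.77), ([392.7, 375.0], 0.68), ([211.2, 189.0], 0.65), ([238.2, 156.7], 0.51)]
valve_tip t [([476.7, 354.7], 0.69), ([409.9, 321.0], 0.64), ([457.8, 278.3], 0.55)]
tube_rack s [([428.7, 324.0], 0.81)]
tube_rack t [([170.5, 273.2], 0.87), ([295.5, 249.2], 0.21)]
wash_bottle s [([194.7, 275.9], 0.81)]
wash_bottle t [([398.1, 198.0], 0.75), ([296.9, 242.6], 0.73)]
beaker s [([394.1, 376.9], 0.61)]
beaker t [([163.8, 196.6], 0.81)]
```

View pics/s0.png

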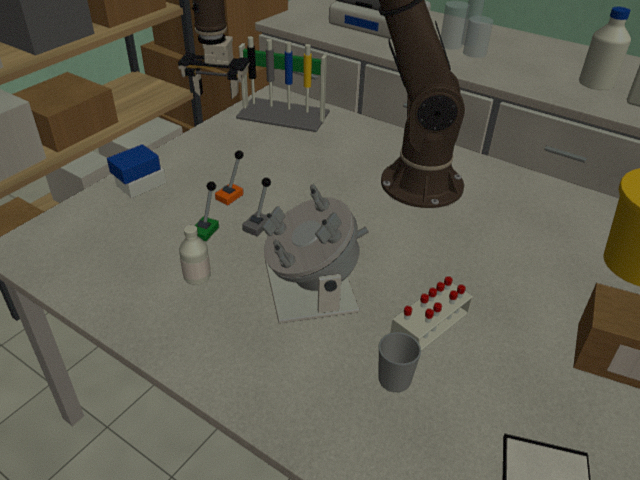

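View pics/t0.png

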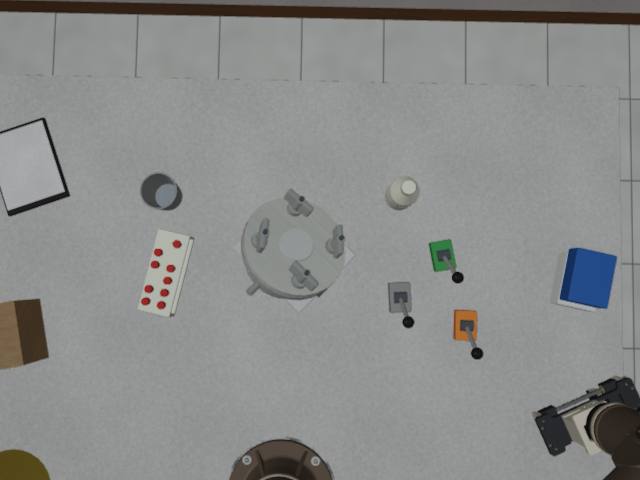

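```bash
python3 - <<'E'
from h import *
s=camera('scene');t=camera('top')
np.set_printoptions(precision=4,suppress=True)
P={'lid':((303.2,233.4),(296.2,243.6)),'n1':((317.1,195.4),(302.1,273.3)),'n2':((273.1,220.4),(340.5,240.4)),'n3':((280.2,252.2),(297.6,206.7)),'n4':((328.7,227.7),(265,233.6)),
'va':((228.9,197.3),(441.7,258.1)),'v?':((203.9,230.4),(441.7,258.1)),'tipA':((265.5,184.4),(409.9,321)),'tipB':((211.2,189),(457.8,278.3)),'tipC':((238.2,156.7),(476.7,354.7))}
for n,(a,b) in P.items():
    X=tri([(s,a),(t,b)]);print(n,X,'err',proj(s,X)-a,proj(t,X)-b)
for uv in [(441.7,258.1),(466.3,321),(395.8,296.5)]: print('base top',onz(t,uv,0))
for uv in [(228.9,197.3),(203.9,230.4),(258.1,224.2)]: print('base s',onz(s,uv,0))
for uv in [(170.5,273.2),(398.1,198),(163.8,196.6),(297.1,249.6)]: print(onz(t,uv,0))
for c in (s,t): print(-c['R'].T@c['t'],c['fx'],c['R'])
E
```

```text
lid [ 0.5711 -0.0322  0.1648] err [0.8028 0.0262] [ 0.7211 -0.4743]
n1 [ 0.5067 -0.0437  0.2284] err [-0.5228 -0.0129] [-0.5016  0.3215]
n2 [ 0.5764 -0.1209  0.1653] err [-1.5375 -0.113 ] [-1.4023  0.9583]
n3 [ 0.6505 -0.0349  0.1626] err [1.6094 0.0791] [ 1.3672 -0.9395]
n4 [0.5834 0.0354 0.221 ] err [-2.1146 -0.0426] [-1.9134  1.1779]
va [ 0.5325 -0.3261  0.124 ] err [-9.494  -1.5725] [-9.4672  6.3751]
v? [ 0.5524 -0.3756 -0.0007] err [0.6343 0.0793] [ 0.585  -0.4337]
tipA [ 0.4072 -0.2786  0.1095] err [-1.0091 -0.0872] [-1.027  0.701]
tipB [ 0.5028 -0.3856  0.1042] err [-0.4872 -0.0685] [-0.4814  0.3486]
tipC [ 0.3387 -0.4282  0.1071] err [0.2903 0.0343] [ 0.3155 -0.2189]
base top [ 0.5513 -0.3741  0.    ]
base top [ 0.4039 -0.4328  0.    ]
base top [ 0.4585 -0.2657  0.    ]
base s [ 0.3971 -0.4237  0.    ]
base s [ 0.5538 -0.3765  0.    ]
base s [ 0.446 -0.275  0.   ]
[0.5039 0.2676 0.    ]
[ 0.693  -0.2691  0.    ]
[ 0.6857  0.2896 -0.    ]
[ 0.5652 -0.0303  0.    ]
[1.4265 0.5699 1.0107] 594.9990356924982 [[-0.5817  0.8134  0.0075]
 [ 0.5106  0.3723 -0.775 ]
 [-0.6332 -0.447  -0.6319]]
[ 0.4971 -0.0526  1.4512] 612.0902793426035 [[ 0.018  -0.9998  0.0086]
 [-0.9977 -0.0185 -0.0659]
 [ 0.066  -0.0074 -0.9978]]
```

Top view: the grey valve at (400,297) with its ball at (408,322) is the real one. The look-alikes are green (443,256) and orange (466,325). The nuts are at (302,275) and (298,203), half way, and (338,240) and (263,235), loose. Next I fit the lid pose.

```bash
cat >> h.py <<'E'
a28=np.radians(28)
def lidR(yaw):
    ex=np.array([np.cos(a28),0,np.sin(a28)]);n=np.array([-np.sin(a28),0,np.cos(a28)])
    return Rn.from_euler('z',yaw).as_matrix()@np.array([ex,[0,1,0],n]).T
SG=[(1,1),(-1,1),(-1,-1),(1,-1)]
def nutp(c,yaw,i,h=.036):
    return np.array([c[0],c[1],.165])+lidR(yaw)@np.array([SG[i][0]*.058,SG[i][1]*.058,h])
def wingdir(yaw,i,q): # wing direction in world for joint value q
    r=np.array([*SG[i],0])/2**.5; t=np.cross([0,0,1],r)
    return lidR(yaw)@(np.cos(-q)*t+np.sin(-q)*np.cross([0,0,1],t))
E
python3 - <<'E'
from h import *
from scipy.optimize import least_squares
s=camera('scene');t=camera('top')
O=[]
for n in range(4):
    for c in (s,t):
        m=mark_of(c,f'nut{n+1}_grip'); O.append((c,n,m[0]['uv']))
for y0 in (0.8,1.3,1.6,2.35):
    f=lambda p:np.concatenate([proj(c,nutp(p,p[2],n))-uv for c,n,uv in O])
    r=least_squares(f,[.571,-.032,y0]);print(y0,r.x,r.cost,np.round(r.fun.reshape(-1,2),1).tolist())
p=r.x
for c,k,(u,v) in ((s,'s',(305,235)),(t,'t',(300,240))):
    im=c['img'].copy();S=5;x0,y0=u-70,v-60
    im=cv2.resize(im[y0:y0+120,x0:x0+140],None,fx=S,fy=S,interpolation=cv2.INTER_CUBIC)
    pr=lambda X:tuple(int(w) for w in (proj(c,X)-(x0,y0)+.5)*S)
    for a in range(72):
        w=a*np.pi/36;cv2.circle(im,pr(np.array([p[0],p[1],.165])+lidR(p[2])@[.112*np.cos(w),.112*np.sin(w),0]),2,(0,0,255),-1)
    for i,q in enumerate([.8,.1,.8,.1]):
        X=nutp(p,p[2],i,.049);d=wingdir(p[2],i,q)*.033
        cv2.line(im,pr(X-d),pr(X+d),(0,255,0),1);cv2.putText(im,str(i+1),pr(X),0,.7,(255,0,0),2)
    cv2.imwrite(f'pics/c{k}.png',im)
E
```

```text
0.8 [ 0.57853977 -0.04498075  2.52869122] 2330.617675652138 [[-16.3, 0.5], [14.2, -2.3], [-13.5, 1.9], [-51.8, 33.8], [-4.0, 2.0], [0.0, -6.1], [-8.5, -4.6], [4.3, -2.2]]
1.3 [ 0.57853988 -0.04498055  2.52867514] 2330.6176753259824 [[-16.3, 0.5], [14.2, -2.3], [-13.5, 1.9], [-51.8, 33.8], [-4.0, 2.0], [0.0, -6.1], [-8.5, -4.6], [4.3, -2.2]]
1.6 [ 0.57853979 -0.04498072  2.5286885 ] 2330.61767539335 [[-16.3, 0.5], [14.2, -2.3], [-13.5, 1.9], [-51.8, 33.8], [-4.0, 2.0], [0.0, -6.1], [-8.5, -4.6], [4.3, -2.2]]
2.35 [ 0.5785398  -0.04498069  2.52868582] 2330.6176752200463 [[-16.3, 0.5], [14.2, -2.3], [-13.5, 1.9], [-51.8, 33.8], [-4.0, 2.0], [0.0, -6.1], [-8.5, -4.6], [4.3, -2.2]]
```

```bash
cat > fit.py <<'E'
from h import *
from scipy.optimize import least_squares
s=camera('scene');t=camera('top')
O=[(s,0,(317.1,195.4)),(t,0,(302.1,273.3)),(s,1,(273.1,220.4)),(t,1,(340.5,240.4)),(s,2,(280.2,252.2)),(t,2,(297.6,206.7)),(s,3,(328.7,227.7)),(t,3,(265,233.6))]
for n in range(4):
    for c in (s,t):
        for m in mark_of(c,f'nut{n+1}_grip'): O.append((c,n,m['uv']))
f=lambda p:np.concatenate([proj(c,nutp(p,p[2],n))-uv for c,n,uv in O])
for y0 in (0.8,1.5,2.35):
    r=least_squares(f,[.571,-.032,y0],loss='soft_l1');print(y0,r.x,r.cost,np.round(f(r.x).reshape(-1,2),1).tolist())
p=r.x
for c,k,(u,v) in ((s,'s',(305,235)),(t,'t',(300,240))):
    im=c['img'].copy();S=5;x0,y0=u-70,v-60
    im=cv2.resize(im[y0:y0+120,x0:x0+140],None,fx=S,fy=S,interpolation=cv2.INTER_CUBIC)
    pr=lambda X:tuple(int(w) for w in (proj(c,X)-(x0,y0)+.5)*S)
    for a in range(72):
        w=a*np.pi/36;cv2.circle(im,pr(np.array([p[0],p[1],.165])+lidR(p[2])@[.112*np.cos(w),.112*np.sin(w),0]),2,(0,0,255),-1)
    for i,q in enumerate([.8,.1,.8,.1]):
        X=nutp(p,p[2],i,.049);d=wingdir(p[2],i,q)*.033
        cv2.line(im,pr(X-d),pr(X+d),(0,255,0),1);cv2.putText(im,str(i+1),pr(X),0,.7,(255,0,0),2)
    cv2.imwrite(f'pics/c{k}.png',im)
a=cv2.imread('pics/cs.png');b=cv2.imread('pics/ct.png')
cv2.imwrite('pics/both.png',cv2.resize(np.vstack([a,b]),(420,600),interpolation=cv2.INTER_AREA)if 0 else cv2.resize(np.hstack([a,b]),(800,343),interpolation=cv2.INTER_AREA))
E
python3 fit.py
```

```text
0.8 [ 0.56950796 -0.02971973  2.37109277] 254.57544672831378 [[-1.4, 0.5], [1.4, 1.5], [-1.3, -0.9], [-2.3, 0.1], [-1.0, -0.5], [1.7, -5.2], [-2.4, -0.7], [-2.2, 0.2], [1.3, -0.2], [0.3, 3.1], [-2.7, -1.9], [-1.1, 1.8], [-1.3, 2.3], [-1.6, 1.3], [-107.7, -120.2], [0.6, -1.7], [-2.8, -1.2]]
1.5 [ 0.56950796 -0.02971973  2.37109278] 254.5754467283204 [[-1.4, 0.5], [1.4, 1.5], [-1.3, -0.9], [-2.3, 0.1], [-1.0, -0.5], [1.7, -5.2], [-2.4, -0.7], [-2.2, 0.2], [1.3, -0.2], [0.3, 3.1], [-2.7, -1.9], [-1.1, 1.8], [-1.3, 2.3], [-1.6, 1.3], [-107.7, -120.2], [0.6, -1.7], [-2.8, -1.2]]
2.35 [ 0.56950796 -0.02971973  2.37109277] 254.57544672831256 [[-1.4, 0.5], [1.4, 1.5], [-1.3, -0.9], [-2.3, 0.1], [-1.0, -0.5], [1.7, -5.2], [-2.4, -0.7], [-2.2, 0.2], [1.3, -0.2], [0.3, 3.1], [-2.7, -1.9], [-1.1, 1.8], [-1.3, 2.3], [-1.6, 1.3], [-107.7, -120.2], [0.6, -1.7], [-2.8, -1.2]]
```

View pics/both.png

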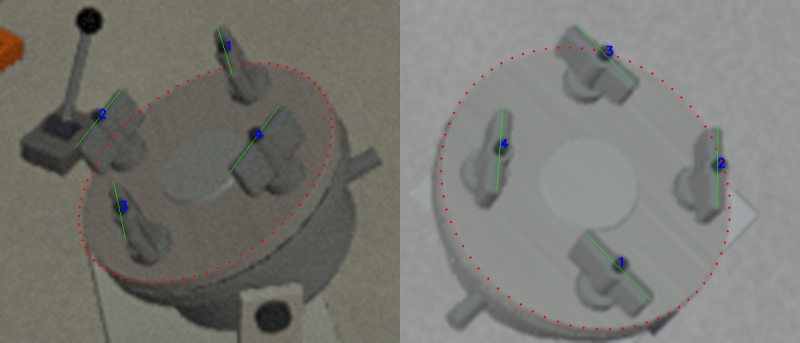

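The chamber's uphill side is towards the robot's left, yaw about 2.35. The stated range doesn't match this, but the nut states and heights do. I'll refine by fitting silhouettes to the masks.

```bash
cat > sil.py <<'E'
from h import *
import sys
from scipy.optimize import minimize
np.set_printoptions(precision=4,suppress=True)
def hullpts(c,yaw,i,q):
    L=lidR(yaw);b=nutp(c,yaw,i,0);w=wingdir(yaw,i,q);n=L[:,2];v=np.cross(n,w)
    bar=[b+w*sx*.033+v*sy*.0065+n*h for sx in(-1,1) for sy in(-1,1) for h in(.015,.049)]
    col=[b+L@np.array([.017*np.cos(a),.017*np.sin(a),h]) for a in np.arange(0,6.28,.4) for h in(0,.014)]
    return bar,col
def render(cam,c,yaw,i,q,box,S=4):
    im=np.zeros(((box[3]-box[1])*S,(box[2]-box[0])*S),np.uint8)
    for P in hullpts(c,yaw,i,q):
        u=np.array([proj(cam,X) for X in P]);u=((u-box[:2]+.5)*S).astype(np.float32)
        cv2.fillConvexPoly(im,cv2.convexHull(np.round(u).astype(np.int32)),255)
    return cv2.resize(im,None,fx=1/S,fy=1/S,interpolation=cv2.INTER_AREA)/255.
def measure(p0,qs0,cams=('scene','top'),free=True):
    D=[]
    for k in cams:
        cam=camera(k)
        for i in range(4):
            uv=proj(cam,nutp(p0,p0[2],i,.03)).astype(int)
            best=None
            for n in range(4):
                for m in masks_of(cam,f'nut{n+1}'):
                    b=np.array(m['box']);d=np.hypot(*((b[:2]+b[2:])/2-uv))
                    if d<10 and m['mask'].sum()>100 and (best is None or m['score']>best[0]): best=(m['score'],m['mask'])
            if best is None: print('no mask',k,i+1);continue
            box=[uv[0]-28,uv[1]-28,uv[0]+28,uv[1]+28]
            D.append((cam,i,box,cv2.GaussianBlur(best[1][box[1]:box[3],box[0]:box[2]].astype(float),(0,0),1)))
    def cost(p,each=False):
        z=[((cv2.GaussianBlur(render(cam,p,p[2],i,p[3+i],box),(0,0),1)-m)**2).sum() for cam,i,box,m in D]
        return z if each else sum(z)
    x0=np.array([*p0,*qs0]);sim=np.vstack([x0]+[x0+d for d in np.diag([.01,.01,.15,.2,.2,.2,.2])])
    r=minimize(cost,x0,method='Nelder-Mead',options=dict(initial_simplex=sim,maxiter=700,xatol=2e-4,fatol=.02))
    print(r.x,r.fun,np.round(cost(r.x,True),1))
    return r.x
if __name__=='__main__': measure([.57,-.03,2.35],[.8,.1,.8,.1])
E
python3 sil.py
```

```text
[ 0.5678 -0.0299  2.3895  0.8307  0.1334  0.6673  0.2328] 210.6111426092221 [13.3 37.  19.2 33.4 15.5 18.4 46.5 27.4]
```

```bash
cat > go.py <<'E'
from h import *
import sys
np.set_printoptions(precision=4,suppress=True)
P=[.5678,-.0299,2.3895]
def nutpose(i,q,up=0,flip=0,p=P):
    z=-lidR(p[2])[:,2];x=wingdir(p[2],i,q);y=np.cross(z,x)
    # prefer y pointing: nuts 2,4 -> +y ; 1,3 -> +y
    if (y[1]<0)^bool(flip): x,y=-x,-y
    return nutp(p,p[2],i,.036+up),np.array([x,y,z]).T
def rel(X,R):
    s=sense();R0=Rn.from_quat(s['tool_rot'])
    l=R0.inv().apply(X-s['tool_pos'])/.4;a=(R0.inv()*Rn.from_matrix(R)).as_rotvec()/(2*np.pi)
    print('t',round(s['time_s'],2),'q',np.round(s['joint_positions'],2),'F',np.round(s['ft_force'],1),'gap',round(s['finger_gap'],3));print('linear',l.round(4).tolist(),'angular',a.round(4).tolist(),'dist',np.linalg.norm(X-s['tool_pos']),'deg',np.degrees(np.linalg.norm(a)*2*np.pi))
if __name__=='__main__':
    i=int(sys.argv[1])-1;q=float(sys.argv[2]);up=float(sys.argv[3]);fl=int(sys.argv[4]) if len(sys.argv)>4 else 0
    X,R=nutpose(i,q,up,fl);print(X,R[:,1]);rel(X,R)
E
python3 go.py 2 .13 .11
```

```text
[ 0.6156 -0.1541  0.2667] [0.1486 0.9466 0.2861]
t 4.0 q [ 1.04  0.43  0.03  1.57 -0.01  1.13 -0.08] F [-0.3  0.4 -0.8] gap 1.005
linear [1.2426, -0.5762, -0.0524] angular [0.0638, 0.0832, -0.4061] dist 0.5482650170000285 deg 150.97903146303167
```

>>> jog_arm --commands '[{"linear":[0.62,-0.29,-0.1],"angular":[0.02,0.025,-0.116],"jaw":0.6},{"linear":[0.62,-0.29,-0.1],"angular":[0.02,0.025,-0.116],"jaw":0.6},{"linear":[0.62,-0.29,-0.1],"angular":[0.02,0.025,-0.116],"jaw":0.6},{"linear":[0.62,-0.29,-0.1],"angular":[0.02,0.025,-0.116],"jaw":0.6},{"linear":[0.62,-0.29,-0.1],"angular":[0.02,0.025,-0.116],"jaw":0.6}]' --newtons 55

```text
time_s: 4.5
tool_pos: [0.4197, -0.3799, 0.2825]
tool_rot: [0.833, 0.544, 0.062, -0.076]
ft_force: [1.3, 0.4, -0.9]
finger_gap: 0.627
gripper_force: 0.0
```

```bash
python3 go.py 2 .13 .11
```

```text
[ 0.6156 -0.1541  0.2667] [0.1486 0.9466 0.2861]
t 4.5 q [ 0.9   0.4  -0.24  1.56 -0.08  1.3   0.29] F [ 1.3  0.4 -0.9] gap 0.627
linear [0.6953, 0.227, 0.1584] angular [0.0463, 0.0572, -0.29] dist 0.29934870586467294 deg 107.70038593280404
```

>>> jog_arm --commands '[{"linear":[0.695,0.227,0.158],"angular":[0.046,0.057,-0.29],"jaw":0.6},{"linear":[0.695,0.227,0.158],"angular":[0.046,0.057,-0.29],"jaw":0.6},{"linear":[0.695,0.227,0.158],"angular":[0.046,0.057,-0.29],"jaw":0.6},{"linear":[0.695,0.227,0.158],"angular":[0.046,0.057,-0.29],"jaw":0.6},{"linear":[0.695,0.227,0.158],"angular":[0.046,0.057,-0.29],"jaw":0.6}]'

```text
time_s: 5.0
tool_pos: [0.5845, -0.1926, 0.2685]
tool_rot: [0.574, 0.8, 0.112, -0.133]
ft_force: [0.8, -0.1, -0.7]
finger_gap: 0.601
gripper_force: 0.0
```

```bash
python3 go.py 2 .13 .11
```

```text
[ 0.6156 -0.1541  0.2667] [0.1486 0.9466 0.2861]
t 5.0 q [ 0.67  0.58 -0.47  1.37 -0.06  1.41  0.59] F [ 0.8 -0.1 -0.7] gap 0.601
linear [0.0602, 0.104, 0.0296] angular [0.0279, 0.0346, -0.1743] dist 0.04952914602284672 deg 64.75986705391927
```

>>> jog_arm --commands '[{"linear":[0.06,0.104,0.03],"angular":[0.028,0.035,-0.174],"jaw":0.6},{"linear":[0.06,0.104,0.03],"angular":[0.028,0.035,-0.174],"jaw":0.6},{"linear":[0.06,0.104,0.03],"angular":[0.028,0.035,-0.174],"jaw":0.6},{"linear":[0.06,0.104,0.03],"angular":[0.028,0.035,-0.174],"jaw":0.6},{"linear":[0.06,0.104,0.03],"angular":[0.028,0.035,-0.174],"jaw":0.6}]'

```text
time_s: 5.5
tool_pos: [0.6149, -0.1558, 0.266]
tool_rot: [0.235, 0.945, 0.147, -0.175]
ft_force: [-0.3, 0.0, -0.9]
finger_gap: 0.601
gripper_force: 0.0
```

```bash
python3 go.py 2 .13 .11
```

```text
[ 0.6156 -0.1541  0.2667] [0.1486 0.9466 0.2861]
t 5.5 q [ 0.62  0.76 -0.63  1.15  0.07  1.65  1.15] F [-0.3  0.  -0.9] gap 0.601
linear [0.0008, 0.0048, -0.0004] angular [0.0095, 0.0112, -0.0587] dist 0.0019693050267284087 deg 21.766269666238426
```

>>> jog_arm --commands '[{"linear":[0.001,0.005,0],"angular":[0.01,0.011,-0.059],"jaw":0.5},{"linear":[0.001,0.005,0],"angular":[0.01,0.011,-0.059],"jaw":0.5},{"linear":[0.001,0.005,0],"angular":[0.01,0.011,-0.059],"jaw":0.5},{"linear":[0.001,0.005,0.125],"angular":[0.01,0.011,-0.059],"jaw":0.5},{"linear":[0.001,0.005,0.125],"angular":[0.01,0.011,-0.059],"jaw":0.5}]'

```text
time_s: 6.0
tool_pos: [0.5978, -0.1328, 0.2165]
tool_rot: [0.046, 0.968, 0.155, -0.19]
ft_force: [-0.3, -0.4, -0.8]
finger_gap: 0.504
gripper_force: 0.0
```

```bash
python3 go.py 2 .13 0; python3 - <<'E'
from h import *
s=camera('scene');t=camera('top')
f=lambda im,u,v:cv2.resize(im[v-50:v+50,u-65:u+65],(520,400)) if 0 else cv2.resize(im[v-50:v+50,u-50:u+50],(400,400),interpolation=cv2.INTER_CUBIC)
cv2.imwrite('pics/g2.png',np.hstack([f(s['img'],285,215),f(t['img'],330,235)]))
E
```

```text
[ 0.5779 -0.1188  0.1696] [0.1486 0.9466 0.2861]
t 6.0 q [ 0.61  0.82 -0.7   1.21  0.16  1.64  1.44] F [-0.3 -0.4 -0.8] gap 0.504
linear [0.002, -0.0073, 0.1319] angular [-0.0005, -0.0017, -0.0002] dist 0.052857419677661645 deg 0.6514237380432569
```

View pics/g2.png

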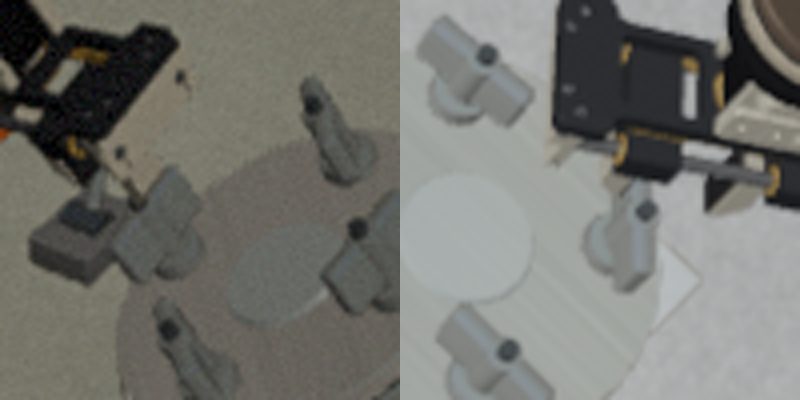

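```bash
python3 - <<'E'
from h import *
from go import nutpose
s=camera('scene');t=camera('top');st=sense();R=Rn.from_quat(st['tool_rot'])
for c,(u,v) in((s,(285,215)),(t,(330,235))):
    g=lambda X:((proj(c,X)-(u-50,v-50))*4).round(0)
    for n,o in (('tip',[0,0,.019]),('tipL',[0,.032,.019]),('tipR',[0,-.032,.019])): print(n,g(st['tool_pos']+R.apply(o)))
    X,_=nutpose(1,.13,.013); print('bar top',g(X))
    X,_=nutpose(1,.13,-.02); print('bar low',g(X))
E
```

```text
tip [109. 175.]
tipL [145. 186.]
tipR [ 73. 165.]
bar top [136. 203.]
bar low [164. 240.]
tip [260. 180.]
tipL [201. 168.]
tipR [318. 192.]
bar top [242. 212.]
bar low [219. 237.]
```

>>> jog_arm --commands '[{"linear":[0.002,-0.007,0.066],"angular":[0,0,0],"jaw":0.5},{"linear":[0.002,-0.007,0.132],"angular":[0,0,0],"jaw":0.5},{"linear":[0.002,-0.007,0.132],"angular":[0,0,0],"jaw":0.5},{"linear":[0.002,-0.007,0.132],"angular":[0,0,0],"jaw":0},{"linear":[0.002,-0.007,0.132],"angular":[0,0,0],"jaw":0}]' --newtons 20

```text
time_s: 6.7
tool_pos: [0.5849, -0.1219, 0.1767]
tool_rot: [0.049, 0.97, 0.155, -0.182]
ft_force: [0.2, -0.9, 0.4]
finger_gap: 0.371
gripper_force: 0.0
```

>>> jog_arm --commands '[{"linear":[0,0,0],"angular":[0,0,0],"jaw":0},{"linear":[0,0,0],"angular":[0,0,0],"jaw":0},{"linear":[0,0,0],"angular":[0,0,0],"jaw":0}]'

```text
time_s: 7.0
tool_pos: [0.5848, -0.1195, 0.1767]
tool_rot: [0.048, 0.97, 0.156, -0.182]
ft_force: [3.0, 4.4, 5.7]
finger_gap: 0.209
gripper_force: 20.0
```

```bash
python3 go.py 2 .13 0
```

```text
[ 0.5779 -0.1188  0.1696] [0.1486 0.9466 0.2861]
t 7.0 q [ 0.62  0.82 -0.71  1.32  0.17  1.52  1.43] F [3.  4.4 5.7] gap 0.209
linear [0.0094, -0.0059, 0.0222] angular [-0.0001, 0.0007, -0.0001] dist 0.00992301183680917 deg 0.26043728828807755
```

>>> jog_arm --commands '[{"linear":[0,0,0],"angular":[0,0,0],"jaw":0},{"linear":[0,0,0],"angular":[0,0,0],"jaw":0}]'

```text
time_s: 7.2
tool_pos: [0.5848, -0.1196, 0.1767]
tool_rot: [0.048, 0.97, 0.156, -0.182]
ft_force: [2.9, 4.7, 5.8]
finger_gap: 0.211
gripper_force: 20.0
```

```bash
python3 go.py 2 .13 0;python3 - <<'E'
from h import *
s=camera('scene');t=camera('top');print(sense()['torque'])
f=lambda im,u,v:cv2.resize(im[v-30:v+30,u-30:u+30],(400,400),interpolation=cv2.INTER_CUBIC)
cv2.imwrite('pics/g2b.png',np.hstack([f(s['img'],275,220),f(t['img'],335,235)]))
E
```

```text
[ 0.5779 -0.1188  0.1696] [0.1486 0.9466 0.2861]
t 7.2 q [ 0.62  0.82 -0.71  1.32  0.17  1.52  1.43] F [2.9 4.7 5.8] gap 0.211
linear [0.0094, -0.0059, 0.0223] angular [-0.0001, 0.0007, -0.0001] dist 0.009945582401705943 deg 0.26421591735128624
[ 1.06546994 -0.61796402 -0.52067741]
```

View pics/g2b.png

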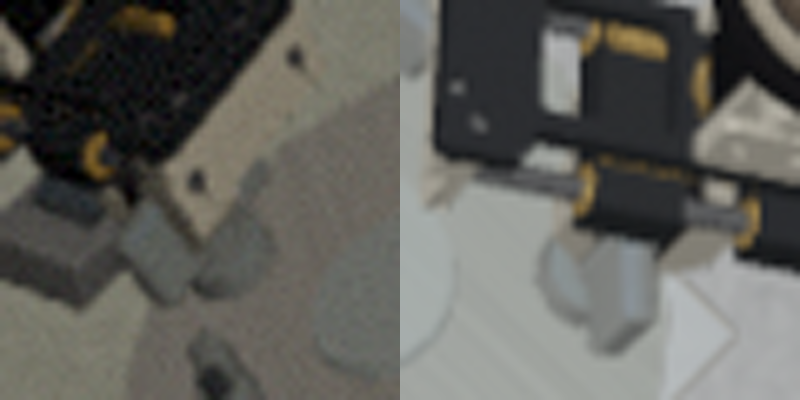

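>>> jog_arm --commands '[{"linear":[0,0,0],"angular":[0,0,0],"jaw":0.45},{"linear":[0,0,0],"angular":[0,0,0],"jaw":0.45},{"linear":[0.009,-0.006,0.022],"angular":[0,0,0],"jaw":0.45},{"linear":[0.009,-0.006,0.022],"angular":[0,0,0],"jaw":0.45},{"linear":[0.009,-0.006,0.022],"angular":[0,0,0],"jaw":0.45}]'

```text
time_s: 7.8
tool_pos: [0.5761, -0.1209, 0.1674]
tool_rot: [0.049, 0.969, 0.155, -0.184]
ft_force: [0.3, -1.5, 0.4]
finger_gap: 0.447
gripper_force: 0.0
```

```bash
python3 go.py 2 .13 0
```

```text
[ 0.5779 -0.1188  0.1696] [0.1486 0.9466 0.2861]
t 7.8 q [ 0.63  0.82 -0.71  1.35  0.17  1.5   1.43] F [ 0.3 -1.5  0.4] gap 0.447
linear [-0.002, 0.0073, -0.0047] angular [-0.0004, 0.0001, -0.0006] dist 0.0035557527003695247 deg 0.26846243241301804
```

>>> jog_arm --commands '[{"linear":[-0.002,0.0073,-0.002],"angular":[0,0,0],"jaw":0.45},{"linear":[-0.002,0.0073,-0.002],"angular":[0,0,0],"jaw":0},{"linear":[-0.002,0.0073,-0.002],"angular":[0,0,0],"jaw":0},{"linear":[-0.002,0.0073,-0.002],"angular":[0,0,0],"jaw":0},{"linear":[-0.002,0.0073,-0.002],"angular":[0,0,0],"jaw":0}]' --newtons 20

```text
time_s: 8.3
tool_pos: [0.5785, -0.1164, 0.1696]
tool_rot: [0.048, 0.969, 0.156, -0.184]
ft_force: [1.2, 6.7, 1.2]
finger_gap: 0.216
gripper_force: 20.0
```

>>> jog_arm --commands '[{"linear":[0,0,0],"angular":[0,0,0],"jaw":0},{"linear":[0,0,0],"angular":[0,0,0],"jaw":0}]' --newtons 55

```text
time_s: 8.5
tool_pos: [0.5785, -0.1163, 0.1697]
tool_rot: [0.048, 0.969, 0.156, -0.184]
ft_force: [0.9, 4.9, 1.9]
finger_gap: 0.209
gripper_force: 55.0
```

```bash
python3 go.py 2 .13 0;python3 -c "
from h import *
s=sense();R=Rn.from_quat(s['tool_rot']).inv();print(R.apply(s['ft_force']),R.apply(s['torque']))"
```

```text
[ 0.5779 -0.1188  0.1696] [0.1486 0.9466 0.2861]
t 8.5 q [ 0.62  0.82 -0.71  1.35  0.17  1.5   1.42] F [0.9 4.9 1.9] gap 0.209
linear [0.001, -0.0061, -0.0012] angular [-0.0001, 0.0003, -0.0002] dist 0.0025264255019990943 deg 0.1375324422463787
[ 0.04640587  5.28611604 -0.47436754] [-1.06721946 -0.61886513 -0.0595009 ]
```

>>> jog_arm --commands '[{"linear":[0,0.003,0],"angular":[0,0,0.022],"jaw":0},{"linear":[0,0.003,0],"angular":[0,0,0.044],"jaw":0},{"linear":[0,0.003,0],"angular":[0,0,0.066],"jaw":0},{"linear":[0,0.003,0],"angular":[0,0,0.088],"jaw":0},{"linear":[0,0.003,0],"angular":[0,0,0.107],"jaw":0}]' --newtons 55

```text
time_s: 9.0
tool_pos: [0.5783, -0.1168, 0.1696]
tool_rot: [0.368, 0.898, 0.085, -0.225]
ft_force: [-1.0, -0.4, -0.2]
finger_gap: 0.21
gripper_force: 55.0
```

>>> jog_arm --commands '[{"linear":[0,0,0],"angular":[0,0,0],"jaw":0}]'

```text
time_s: 9.1
tool_pos: [0.5782, -0.1168, 0.1696]
tool_rot: [0.366, 0.899, 0.085, -0.225]
ft_force: [0.4, 0.5, 1.1]
finger_gap: 0.209
gripper_force: 55.0
```

```bash
python3 go.py 2 .8 0;python3 -c "
from h import *
s=sense();R=Rn.from_quat(s['tool_rot']).inv();print(R.apply(s['ft_force']),R.apply(s['torque']))
t=camera('top');s=camera('scene')
f=lambda im,u,v:cv2.resize(im[v-35:v+35,u-35:u+35],(400,400),interpolation=cv2.INTER_CUBIC)
cv2.imwrite('pics/g2c.png',np.hstack([f(s['img'],275,220),f(t['img'],335,235)]))"
```

```text
[ 0.5779 -0.1188  0.1696] [ 0.6925  0.7214 -0.0069]
t 9.1 q [ 0.53  0.77 -0.53  1.36  0.06  1.48  0.85] F [0.4 0.5 1.1] gap 0.209
linear [-0.0025, -0.0041, -0.0012] angular [-0.0002, 0.0005, -0.0011] dist 0.001988799004019293 deg 0.4582971643128058
[ 0.59449503  0.62666287 -0.89873762] [-0.21762689 -0.31751221  0.00688649]
```

View pics/g2c.png

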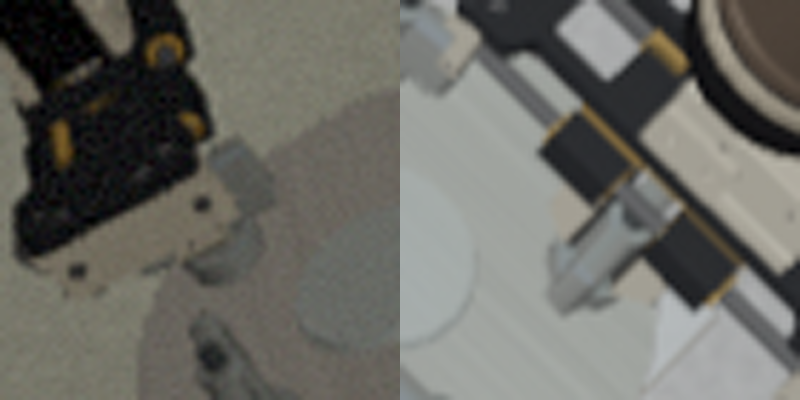

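>>> jog_arm --commands '[{"linear":[0,0,0],"angular":[0,0,0],"jaw":0.5},{"linear":[0,0,0],"angular":[0,0,0],"jaw":0.5},{"linear":[0,0,-0.1],"angular":[0,0,0],"jaw":0.5},{"linear":[0,0,-0.2],"angular":[0,0,0],"jaw":0.5},{"linear":[0,0,-0.2],"angular":[0,0,0],"jaw":0.5}]'

```text
time_s: 9.7
tool_pos: [0.6085, -0.1443, 0.2443]
tool_rot: [0.366, 0.9, 0.087, -0.221]
ft_force: [-0.2, 1.0, 0.1]
finger_gap: 0.499
gripper_force: 0.0
```

```bash
sed -i 's/^P=.*/P=[.568,-.0285,2.3895]/' go.py; python3 go.py 4 .22 .065
```

```text
[0.6049 0.0164 0.2814] [0.2314 0.9398 0.2515]
t 9.7 q [ 0.53  0.76 -0.52  1.16  0.05  1.67  0.86] F [-0.2  1.   0.1] gap 0.499
linear [0.2977, 0.2814, 0.0483] angular [0.0001, 0.0017, -0.0931] dist 0.16498913971551335 deg 33.508759942941715
```

>>> jog_arm --commands '[{"linear":[0.298,0.281,0.048],"angular":[0,0.002,-0.093],"jaw":0.5},{"linear":[0.298,0.281,0.048],"angular":[0,0.002,-0.093],"jaw":0.5},{"linear":[0.298,0.281,0.048],"angular":[0,0.002,-0.093],"jaw":0.5},{"linear":[0.298,0.281,0.048],"angular":[0,0.002,-0.093],"jaw":0.5},{"linear":[0.298,0.281,0.048],"angular":[0,0.002,-0.093],"jaw":0.5}]'

```text
time_s: 10.2
tool_pos: [0.6013, 0.0218, 0.2785]
tool_rot: [0.085, 0.965, 0.15, -0.196]
ft_force: [1.5, -0.4, -0.3]
finger_gap: 0.503
gripper_force: 0.0
```

```bash
python3 go.py 4 .22 0
```

```text
[0.5826 0.0373 0.224 ] [0.2314 0.9398 0.2515]
t 10.2 q [ 0.43  0.72 -0.73  1.24  0.05  1.62  1.16] F [ 1.5 -0.4 -0.3] gap 0.503
linear [-0.0083, -0.0088, 0.1486] angular [0.0002, -0.0017, 0.0014] dist 0.05962930992455998 deg 0.8004272247571642
```

>>> jog_arm --commands '[{"linear":[-0.008,-0.009,0.05],"angular":[0,-0.001,0.001],"jaw":0.5},{"linear":[-0.008,-0.009,0.1],"angular":[0,-0.001,0.001],"jaw":0.5},{"linear":[-0.008,-0.009,0.148],"angular":[0,-0.001,0.001],"jaw":0.5},{"linear":[-0.008,-0.009,0.148],"angular":[0,-0.001,0.001],"jaw":0.5},{"linear":[-0.008,-0.009,0.148],"angular":[0,-0.001,0.001],"jaw":0.5}]'

```text
time_s: 10.7
tool_pos: [0.5833, 0.0321, 0.2233]
tool_rot: [0.095, 0.965, 0.148, -0.194]
ft_force: [-0.1, 0.7, 0.2]
finger_gap: 0.496
gripper_force: 0.0
```

```bash
python3 go.py 4 .22 0
```

```text
[0.5826 0.0373 0.224 ] [0.2314 0.9398 0.2515]
t 10.7 q [ 0.44  0.73 -0.72  1.37  0.06  1.48  1.15] F [-0.1  0.7  0.2] gap 0.496
linear [0.0041, 0.0121, 0.0032] angular [0.0002, -0.0006, -0.0016] dist 0.005260377431249404 deg 0.6162388300709946
```

>>> jog_arm --commands '[{"linear":[0.004,0.012,0.003],"angular":[0,0,0],"jaw":0.4},{"linear":[0.004,0.012,0.003],"angular":[0,0,0],"jaw":0},{"linear":[0.004,0.012,0.003],"angular":[0,0,0],"jaw":0},{"linear":[0.004,0.012,0.003],"angular":[0,0,0],"jaw":0},{"linear":[0.004,0.012,0.003],"angular":[0,0,0],"jaw":0}]' --newtons 20

```text
time_s: 11.2
tool_pos: [0.5827, 0.0385, 0.2245]
tool_rot: [0.094, 0.965, 0.148, -0.193]
ft_force: [0.5, -1.4, 2.0]
finger_gap: 0.215
gripper_force: 20.0
```

>>> jog_arm --commands '[{"linear":[0,0,0],"angular":[0,0,0],"jaw":0},{"linear":[0,0,0],"angular":[0,0,0],"jaw":0}]' --newtons 55

```text
time_s: 11.4
tool_pos: [0.5827, 0.0385, 0.2245]
tool_rot: [0.094, 0.965, 0.148, -0.193]
ft_force: [0.0, -1.4, 3.4]
finger_gap: 0.207
gripper_force: 55.0
```

```bash
python3 go.py 4 .22 0;python3 -c "
from h import *
s=sense();R=Rn.from_quat(s['tool_rot']).inv();print(R.apply(s['ft_force']),R.apply(s['torque']))"
```

```text
[0.5826 0.0373 0.224 ] [0.2314 0.9398 0.2515]
t 11.4 q [ 0.43  0.73 -0.72  1.37  0.06  1.48  1.14] F [ 0.  -1.4  3.4] gap 0.207
linear [-0.0006, -0.0031, 0.0002] angular [0.0002, -0.0005, -0.0012] dist 0.0012850086420710274 deg 0.4628054537871557
[ 1.18738081 -0.49176683 -3.4859612 ] [ 0.29015621 -0.44038459 -0.05174526]
```

>>> jog_arm --commands '[{"linear":[0,0,0],"angular":[0,0,0.022],"jaw":0},{"linear":[0,0,0],"angular":[0,0,0.044],"jaw":0},{"linear":[0,0,0],"angular":[0,0,0.066],"jaw":0},{"linear":[0,0,0],"angular":[0,0,0.09],"jaw":0},{"linear":[0,0,0],"angular":[0,0,0.09],"jaw":0}]'

```text
time_s: 11.9
tool_pos: [0.5827, 0.0386, 0.2245]
tool_rot: [0.361, 0.9, 0.088, -0.227]
ft_force: [1.5, -1.8, 3.9]
finger_gap: 0.212
gripper_force: 55.0
```

>>> jog_arm --commands '[{"linear":[0,0,0],"angular":[0,0,0],"jaw":0},{"linear":[0,0,0],"angular":[0,0,0],"jaw":0}]'

```text
time_s: 12.1
tool_pos: [0.5827, 0.0386, 0.2245]
tool_rot: [0.358, 0.901, 0.089, -0.227]
ft_force: [1.1, -2.0, 5.9]
finger_gap: 0.208
gripper_force: 55.0
```

```bash
python3 go.py 4 .8 0; python3 - <<'E'
from h import *
t=camera('top');s=camera('scene')
f=lambda im,u,v:cv2.resize(im[v-60:v+60,u-60:u+60],(400,400),interpolation=cv2.INTER_CUBIC)
cv2.imwrite('pics/g4.png',np.hstack([f(s['img'],300,220),f(t['img'],300,235)]))
E
```

```text
[0.5826 0.0373 0.224 ] [ 0.6925  0.7214 -0.0069]
t 12.1 q [ 0.36  0.69 -0.57  1.38 -0.03  1.47  0.66] F [ 1.1 -2.   5.9] gap 0.208
linear [-0.0023, -0.0026, 0.0001] angular [-0.0001, -0.0005, 0.0017] dist 0.0013724852549080512 deg 0.6251514983934215
```

View pics/g4.png

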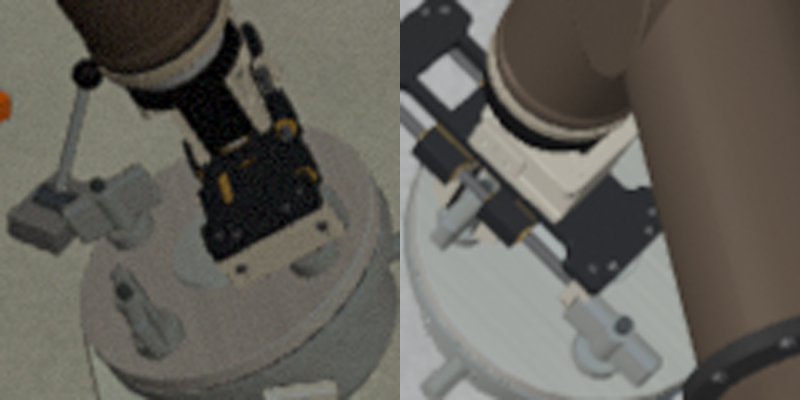

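Nut 4 at (465,215) and nut 2 at (115,205) both stand diagonal, so all four are about half way. I keep turning nut 4 to its stop.

>>> jog_arm --commands '[{"linear":[0,0,0],"angular":[0,0,0.022],"jaw":0},{"linear":[0,0,0],"angular":[0,0,0.044],"jaw":0},{"linear":[0,0,0],"angular":[0,0,0.066],"jaw":0},{"linear":[0,0,0],"angular":[0,0,0.088],"jaw":0},{"linear":[0,0,0],"angular":[0,0,0.11],"jaw":0}]'

```text
time_s: 12.7
tool_pos: [0.5829, 0.0386, 0.2244]
tool_rot: [0.644, 0.725, 0.006, -0.243]
ft_force: [3.8, -1.4, 4.0]
finger_gap: 0.207
gripper_force: 55.0
```

>>> jog_arm --commands '[{"linear":[0,0,0],"angular":[0,0,0.009],"jaw":0},{"linear":[0,0,0],"angular":[0,0,0.016],"jaw":0},{"linear":[0,0,0],"angular":[0,0,0.016],"jaw":0}]'

```text
time_s: 13.0
tool_pos: [0.5829, 0.0386, 0.2244]
tool_rot: [0.679, 0.693, -0.006, -0.243]
ft_force: [3.0, -2.1, 5.3]
finger_gap: 0.207
gripper_force: 55.0
```

```bash
python3 go.py 4 1.6 0;python3 -c "
from h import *
s=sense();R=Rn.from_quat(s['tool_rot']).inv();print(R.apply(s['ft_force']),R.apply(s['torque']))"
```

```text
[0.5826 0.0373 0.224 ] [ 0.9378  0.0623 -0.3415]
t 13.0 q [ 0.24  0.65 -0.36  1.39 -0.14  1.47 -0.03] F [ 3.  -2.1  5.3] gap 0.207
linear [-0.0036, -0.0007, 0.0001] angular [-0.0003, -0.0003, 0.0027] dist 0.001445531149916 deg 0.9871950820758444
[-0.12005477  0.86212618 -6.43858523] [-0.78673556 -0.29219355 -0.11438065]
```

>>> jog_arm --commands '[{"linear":[0,0,0],"angular":[0,0,0.012],"jaw":0},{"linear":[0,0,0],"angular":[0,0,0.012],"jaw":0}]'

```text
time_s: 13.2
tool_pos: [0.5829, 0.0386, 0.2244]
tool_rot: [0.704, 0.667, -0.015, -0.243]
ft_force: [2.4, -1.8, 5.4]
finger_gap: 0.204
gripper_force: 55.0
```

```bash
python3 go.py 4 1.6 0;python3 -c "
from h import *
s=sense();R=Rn.from_quat(s['tool_rot']).inv();print(R.apply(s['ft_force']),R.apply(s['torque']))"
```

```text
[0.5826 0.0373 0.224 ] [ 0.9378  0.0623 -0.3415]
t 13.2 q [ 0.23  0.65 -0.34  1.39 -0.15  1.47 -0.09] F [ 2.4 -1.8  5.4] gap 0.204
linear [-0.0035, -0.0004, 0.0001] angular [-0.0004, -0.0003, -0.0093] dist 0.0014039424983428497 deg 3.3548792331841204
[ 0.17716373  0.26956488 -6.18318428] [-0.86957945 -0.23005813 -0.16842303]
```

>>> jog_arm --commands '[{"linear":[0,0,0],"angular":[0,0,0.014],"jaw":0},{"linear":[0,0,0],"angular":[0,0,0.014],"jaw":0}]'

```text
time_s: 13.4
tool_pos: [0.583, 0.0392, 0.2246]
tool_rot: [0.732, 0.636, -0.025, -0.242]
ft_force: [3.2, -2.7, 5.6]
finger_gap: 0.209
gripper_force: 55.0
```

```bash
python3 go.py 4 1.6 0;python3 -c "
from h import *
s=sense();R=Rn.from_quat(s['tool_rot']).inv();print(R.apply(s['ft_force']),R.apply(s['torque']))"
```

```text
[0.5826 0.0373 0.224 ] [ 0.9378  0.0623 -0.3415]
t 13.4 q [ 0.22  0.64 -0.32  1.4  -0.17  1.47 -0.17] F [ 3.2 -2.7  5.6] gap 0.209
linear [-0.005, -0.0001, 0.0001] angular [-0.0003, -0.0003, -0.0231] dist 0.0020021251814290766 deg 8.30904581523602
[-0.39649214  0.9576086  -6.92652496] [-0.90214973  0.12863005 -0.55385327]
```

>>> jog_arm --commands '[{"linear":[0,0,0],"angular":[0,0,-0.01],"jaw":0.5},{"linear":[0,0,0],"angular":[0,0,-0.01],"jaw":0.5},{"linear":[0,0,-0.1],"angular":[0,0,-0.02],"jaw":0.5},{"linear":[0,0,-0.18],"angular":[0,0,-0.04],"jaw":0.5},{"linear":[0,0,-0.18],"angular":[0,0,-0.06],"jaw":0.5}]'

```text
time_s: 13.9
tool_pos: [0.6092, 0.014, 0.2905]
tool_rot: [0.6, 0.763, 0.022, -0.241]
ft_force: [-0.4, -0.7, 1.1]
finger_gap: 0.5
gripper_force: 0.0
```

```bash
python3 go.py 2 .8 .065
```

```text
[ 0.6004 -0.1382  0.2269] [ 0.6925  0.7214 -0.0069]
t 13.9 q [ 0.28  0.66 -0.4   1.22 -0.12  1.64  0.16] F [-0.4 -0.7  1.1] gap 0.5
linear [-0.4032, -0.0862, 0.0251] angular [0.0003, -0.0001, -0.09] dist 0.16522407214568174 deg 32.39657762179784
```

>>> jog_arm --commands '[{"linear":[-0.403,-0.086,0.025],"angular":[0,0,-0.09],"jaw":0.5},{"linear":[-0.403,-0.086,0.025],"angular":[0,0,-0.09],"jaw":0.5},{"linear":[-0.403,-0.086,0.025],"angular":[0,0,-0.09],"jaw":0.5},{"linear":[-0.403,-0.086,0.025],"angular":[0,0,-0.09],"jaw":0.5},{"linear":[-0.403,-0.086,0.025],"angular":[0,0,-0.09],"jaw":0.5}]'

```text
time_s: 14.4
tool_pos: [0.5962, -0.1407, 0.2219]
tool_rot: [0.366, 0.898, 0.087, -0.229]
ft_force: [0.0, -0.7, 0.6]
finger_gap: 0.501
gripper_force: 0.0
```

>>> jog_arm --commands '[{"linear":[0,0,0],"angular":[0,0,0],"jaw":0.5}]'

```text
time_s: 14.5
tool_pos: [0.5975, -0.1358, 0.2243]
tool_rot: [0.366, 0.898, 0.087, -0.229]
ft_force: [0.4, 0.2, -0.7]
finger_gap: 0.499
gripper_force: 0.0
```

```bash
python3 go.py 2 .8 0
```

```text
[ 0.5781 -0.1174  0.1696] [ 0.6925  0.7214 -0.0069]
t 14.5 q [ 0.52  0.76 -0.51  1.22  0.04  1.63  0.86] F [ 0.4  0.2 -0.7] gap 0.499
linear [-0.0061, 0.0008, 0.1521] angular [-0.0001, -0.0009, -0.0011] dist 0.060874011736892004 deg 0.5017612711147653
```

>>> jog_arm --commands '[{"linear":[-0.006,0.001,0.05],"angular":[0,-0.001,-0.001],"jaw":0.5},{"linear":[-0.006,0.001,0.1],"angular":[0,-0.001,-0.001],"jaw":0.5},{"linear":[-0.006,0.001,0.152],"angular":[0,-0.001,-0.001],"jaw":0.5},{"linear":[-0.006,0.001,0.152],"angular":[0,-0.001,-0.001],"jaw":0.5},{"linear":[-0.006,0.001,0.152],"angular":[0,-0.001,-0.001],"jaw":0.5}]'

```text
time_s: 15.0
tool_pos: [0.5789, -0.1169, 0.1708]
tool_rot: [0.362, 0.901, 0.086, -0.225]
ft_force: [0.2, 0.4, 0.7]
finger_gap: 0.499
gripper_force: 0.0
```

```bash
python3 go.py 2 .8 0
```

```text
[ 0.5781 -0.1174  0.1696] [ 0.6925  0.7214 -0.0069]
t 15.0 q [ 0.53  0.77 -0.51  1.35  0.05  1.48  0.86] F [0.2 0.4 0.7] gap 0.499
linear [-0.001, -0.0021, 0.003] angular [-0.0002, 0.0005, 0.0003] dist 0.0015314407376792144 deg 0.2190576019273578
```

>>> jog_arm --commands '[{"linear":[-0.001,-0.001,0.003],"angular":[0,0,0],"jaw":0},{"linear":[-0.001,-0.001,0.003],"angular":[0,0,0],"jaw":0},{"linear":[-0.001,-0.001,0.003],"angular":[0,0,0],"jaw":0},{"linear":[-0.001,-0.001,0.003],"angular":[0,0,0],"jaw":0},{"linear":[-0.001,-0.001,0.003],"angular":[0,0,0],"jaw":0}]' --newtons 20

```text
time_s: 15.5
tool_pos: [0.5792, -0.1179, 0.1689]
tool_rot: [0.362, 0.901, 0.087, -0.224]
ft_force: [4.4, 2.2, 1.2]
finger_gap: 0.216
gripper_force: 20.0
```

>>> jog_arm --commands '[{"linear":[0,0,0],"angular":[0,0,0],"jaw":0},{"linear":[0,0,0],"angular":[0,0,0],"jaw":0}]' --newtons 55

```text
time_s: 15.7
tool_pos: [0.5792, -0.1179, 0.1689]
tool_rot: [0.362, 0.901, 0.087, -0.224]
ft_force: [4.1, 2.6, 1.1]
finger_gap: 0.209
gripper_force: 55.0
```

>>> jog_arm --commands '[{"linear":[0,0,0],"angular":[0,0,0.022],"jaw":0},{"linear":[0,0,0],"angular":[0,0,0.044],"jaw":0},{"linear":[0,0,0],"angular":[0,0,0.066],"jaw":0},{"linear":[0,0,0],"angular":[0,0,0.088],"jaw":0},{"linear":[0,0,0],"angular":[0,0,0.11],"jaw":0}]'

```text
time_s: 16.2
tool_pos: [0.5778, -0.1186, 0.1692]
tool_rot: [0.648, 0.723, 0.004, -0.241]
ft_force: [-0.9, -0.4, 4.9]
finger_gap: 0.207
gripper_force: 55.0
```

>>> jog_arm --commands '[{"linear":[0,0,0],"angular":[0,0,0.01],"jaw":0},{"linear":[0,0,0],"angular":[0,0,0.02],"jaw":0},{"linear":[0,0,0],"angular":[0,0,0.02],"jaw":0}]'

```text
time_s: 16.5
tool_pos: [0.5775, -0.1187, 0.1692]
tool_rot: [0.691, 0.682, -0.011, -0.241]
ft_force: [-1.1, -1.0, 6.1]
finger_gap: 0.208
gripper_force: 55.0
```

```bash
python3 go.py 2 1.6 0;python3 -c "
from h import *
s=sense();R=Rn.from_quat(s['tool_rot']).inv();print(R.apply(s['ft_force']),R.apply(s['torque']))"
```

```text
[ 0.5781 -0.1174  0.1696] [ 0.9378  0.0623 -0.3415]
t 16.5 q [ 0.41  0.73 -0.29  1.37 -0.07  1.47  0.16] F [-1.1 -1.   6.1] gap 0.208
linear [0.0034, 0.0013, -0.0002] angular [0.0, 0.0005, -0.0029] dist 0.0014610163460604282 deg 1.056081103503427
[ 0.84521916 -3.16704454 -5.32962692] [ 0.34143052 -0.07136226 -0.07243535]
```

Push on until the stop is felt.

>>> jog_arm --commands '[{"linear":[0,0,0],"angular":[0,0,0.02],"jaw":0},{"linear":[0,0,0],"angular":[0,0,0.02],"jaw":0}]'

```text
time_s: 16.7
tool_pos: [0.5772, -0.1192, 0.1692]
tool_rot: [0.733, 0.636, -0.026, -0.239]
ft_force: [-3.3, -3.2, 5.9]
finger_gap: 0.205
gripper_force: 55.0
```

```bash
python3 go.py 2 1.6 0;python3 -c "
from h import *
s=sense();R=Rn.from_quat(s['tool_rot']).inv();print(R.apply(s['ft_force']),R.apply(s['torque']))"
```

```text
[ 0.5781 -0.1174  0.1696] [ 0.9378  0.0623 -0.3415]
t 16.7 q [ 0.39  0.73 -0.26  1.37 -0.09  1.47  0.05] F [-3.3 -3.2  5.9] gap 0.205
linear [0.005, 0.0015, -0.0001] angular [-0.0, 0.0006, -0.0232] dist 0.00208650091931475 deg 8.367274761375716
[-2.06548974 -5.08087861 -5.09084752] [ 0.62486948 -0.57535189 -0.32258994]
```

>>> jog_arm --commands '[{"linear":[0,0,0],"angular":[0,0,-0.01],"jaw":0.5},{"linear":[0,0,0],"angular":[0,0,-0.01],"jaw":0.5},{"linear":[0,0,-0.1],"angular":[0,0,-0.01],"jaw":0.5},{"linear":[0,0,-0.19],"angular":[0,0,-0.01],"jaw":0.5},{"linear":[0,0,-0.19],"angular":[0,0,-0.01],"jaw":0.5}]'

```text
time_s: 17.2
tool_pos: [0.6065, -0.1446, 0.2396]
tool_rot: [0.713, 0.66, -0.016, -0.237]
ft_force: [0.1, -1.0, 0.5]
finger_gap: 0.497
gripper_force: 0.0
```

```bash
python3 go.py 1 .83 .065 1
```

```text
[ 0.5256 -0.0683  0.2814] [ 0.6137 -0.6352 -0.469 ]
t 17.2 q [ 0.4   0.73 -0.26  1.19 -0.09  1.65  0.1 ] F [ 0.1 -1.   0.5] gap 0.497
linear [0.1853, -0.2295, 0.0356] angular [0.0015, 0.0001, 0.1146] dist 0.11882986143754899 deg 41.26046480990742
```

>>> jog_arm --commands '[{"linear":[0.185,-0.23,0.036],"angular":[0.001,0,0.115],"jaw":0.5},{"linear":[0.185,-0.23,0.036],"angular":[0.001,0,0.115],"jaw":0.5},{"linear":[0.185,-0.23,0.036],"angular":[0.001,0,0.115],"jaw":0.5},{"linear":[0.185,-0.23,0.036],"angular":[0.001,0,0.115],"jaw":0.5},{"linear":[0.185,-0.23,0.036],"angular":[0.001,0,0.115],"jaw":0.5}]'

```text
time_s: 17.7
tool_pos: [0.5221, -0.0663, 0.2786]
tool_rot: [0.899, 0.363, -0.104, -0.22]
ft_force: [0.6, 0.4, -0.3]
finger_gap: 0.501
gripper_force: 0.0
```

>>> jog_arm --commands '[{"linear":[0,0,0],"angular":[0,0,0],"jaw":0.5}]'

```text
time_s: 17.8
tool_pos: [0.5225, -0.0666, 0.278]
tool_rot: [0.899, 0.365, -0.104, -0.22]
ft_force: [-1.1, 0.3, -0.3]
finger_gap: 0.499
gripper_force: 0.0
```

```bash
python3 go.py 1 .83 0 1
```

```text
[ 0.5033 -0.0474  0.224 ] [ 0.6137 -0.6352 -0.469 ]
t 17.8 q [ 0.27  0.52 -0.12  1.46 -0.21  1.58 -0.61] F [-1.1  0.3 -0.3] gap 0.499
linear [0.0031, 0.0038, 0.151] angular [-0.0005, 0.0006, -0.0006] dist 0.0604237118052969 deg 0.34714763786085046
```

>>> jog_arm --commands '[{"linear":[0.003,0.004,0.05],"angular":[0,0,0],"jaw":0.5},{"linear":[0.003,0.004,0.1],"angular":[0,0,0],"jaw":0.5},{"linear":[0.003,0.004,0.15],"angular":[0,0,0],"jaw":0.5},{"linear":[0.003,0.004,0.15],"angular":[0,0,0],"jaw":0.5},{"linear":[0.003,0.004,0.15],"angular":[0,0,0],"jaw":0.5}]'

```text
time_s: 18.3
tool_pos: [0.5039, -0.048, 0.2246]
tool_rot: [0.898, 0.367, -0.103, -0.221]
ft_force: [0.6, -0.5, -0.3]
finger_gap: 0.5
gripper_force: 0.0
```

```bash
python3 go.py 1 .83 0 1
```

```text
[ 0.5033 -0.0474  0.224 ] [ 0.6137 -0.6352 -0.469 ]
t 18.3 q [ 0.26  0.53 -0.14  1.58 -0.21  1.45 -0.6 ] F [ 0.6 -0.5 -0.3] gap 0.5
linear [-0.0, -0.0011, 0.0023] angular [-0.0006, 0.0005, 0.0002] dist 0.0010149110936167906 deg 0.2842229339543791
```

>>> jog_arm --commands '[{"linear":[0,0,0],"angular":[0,0,0],"jaw":0},{"linear":[0,0,0],"angular":[0,0,0],"jaw":0},{"linear":[0,0,0],"angular":[0,0,0],"jaw":0},{"linear":[0,0,0],"angular":[0,0,0],"jaw":0},{"linear":[0,0,0],"angular":[0,0,0],"jaw":0}]' --newtons 20

```text
time_s: 18.8
tool_pos: [0.5033, -0.0469, 0.2255]
tool_rot: [0.898, 0.367, -0.104, -0.221]
ft_force: [-4.2, 2.0, 7.7]
finger_gap: 0.213
gripper_force: 20.0
```

>>> jog_arm --commands '[{"linear":[0,0,0],"angular":[0,0,0],"jaw":0},{"linear":[0,0,0],"angular":[0,0,0],"jaw":0}]' --newtons 55

```text
time_s: 19.0
tool_pos: [0.5033, -0.047, 0.2255]
tool_rot: [0.898, 0.367, -0.103, -0.221]
ft_force: [-3.9, 1.6, 8.2]
finger_gap: 0.202
gripper_force: 55.0
```

```bash
python3 go.py 1 .83 0 1;python3 -c "
from h import *
s=sense();R=Rn.from_quat(s['tool_rot']).inv();print(R.apply(s['ft_force']),R.apply(s['torque']))"
```

```text
[ 0.5033 -0.0474  0.224 ] [ 0.6137 -0.6352 -0.469 ]
t 19.0 q [ 0.26  0.53 -0.14  1.58 -0.21  1.45 -0.6 ] F [-3.9  1.6  8.2] gap 0.202
linear [-0.0006, 0.0025, 0.0028] angular [-0.0008, 0.0005, 0.0001] dist 0.001539885259488961 deg 0.3329811056357689
[-1.78091335 -7.29916392 -5.39086132] [ 1.01414339 -0.26988239  0.02216699]
```

Good grip. I turn it to the stop (0.83 to about 1.72 nominal).

>>> jog_arm --commands '[{"linear":[0,-0.002,0],"angular":[0,0,0.022],"jaw":0},{"linear":[0,-0.002,0],"angular":[0,0,0.044],"jaw":0},{"linear":[0,-0.002,0],"angular":[0,0,0.066],"jaw":0},{"linear":[0,-0.002,0],"angular":[0,0,0.088],"jaw":0},{"linear":[0,-0.002,0],"angular":[0,0,0.11],"jaw":0}]'

```text
time_s: 19.5
tool_pos: [0.5031, -0.0465, 0.2258]
tool_rot: [0.969, 0.038, -0.172, -0.173]
ft_force: [-2.1, 1.2, 6.2]
finger_gap: 0.207
gripper_force: 55.0
```

>>> jog_arm --commands '[{"linear":[0,0,0],"angular":[0,0,0.015],"jaw":0},{"linear":[0,0,0],"angular":[0,0,0.03],"jaw":0},{"linear":[0,0,0],"angular":[0,0,0.03],"jaw":0}]'

```text
time_s: 19.8
tool_pos: [0.5036, -0.0464, 0.2255]
tool_rot: [0.969, -0.051, -0.187, -0.156]
ft_force: [-0.5, 2.3, 5.6]
finger_gap: 0.206
gripper_force: 55.0
```

```bash
python3 go.py 1 1.6 0 1;python3 -c "
from h import *
s=sense();R=Rn.from_quat(s['tool_rot']).inv();print(R.apply(s['ft_force']),R.apply(s['torque']))"
```

```text
[ 0.5033 -0.0474  0.224 ] [-0.0546 -0.9451 -0.3221]
t 19.8 q [ 0.12  0.52  0.08  1.6  -0.29  1.46 -1.39] F [-0.5  2.3  5.6] gap 0.206
linear [0.0008, 0.0036, 0.0028] angular [-0.0001, 0.0006, -0.0175] dist 0.0018456677378555285 deg 6.306547191481332
[-2.71758867 -3.72168524 -4.00504957] [ 0.72839437 -0.05755446 -0.2324305 ]
```

>>> jog_arm --commands '[{"linear":[0,0,0],"angular":[0,0,0.014],"jaw":0},{"linear":[0,0,0],"angular":[0,0,0.014],"jaw":0}]'

```text
time_s: 20.0
tool_pos: [0.5042, -0.0465, 0.2253]
tool_rot: [0.966, -0.092, -0.193, -0.148]
ft_force: [2.5, 2.7, 4.3]
finger_gap: 0.209
gripper_force: 55.0
```

```bash
python3 -c "
from h import *
s=sense();R=Rn.from_quat(s['tool_rot']).inv();print(R.apply(s['ft_force']),R.apply(s['torque']))"
```

```text
[ 0.23101751 -4.22692884 -3.79385715] [ 0.86914523  0.69646067 -0.49088896]
```

>>> jog_arm --commands '[{"linear":[0,0,0],"angular":[0,0,-0.01],"jaw":0.5},{"linear":[0,0,0],"angular":[0,0,-0.01],"jaw":0.5},{"linear":[0,0,-0.1],"angular":[0,0,-0.01],"jaw":0.5},{"linear":[0,0,-0.19],"angular":[0,0,-0.01],"jaw":0.5},{"linear":[0,0,-0.19],"angular":[0,0,-0.01],"jaw":0.5}]'

```text
time_s: 20.5
tool_pos: [0.5319, -0.0742, 0.295]
tool_rot: [0.969, -0.064, -0.186, -0.152]
ft_force: [1.8, -0.4, 0.0]
finger_gap: 0.496
gripper_force: 0.0
```

```bash
python3 go.py 3 .7 .065 1
```

```text
[ 0.6796 -0.0535  0.2269] [ 0.7007 -0.5387 -0.4678]
t 20.5 q [ 0.13  0.52  0.1   1.42 -0.28  1.64 -1.42] F [ 1.8 -0.4  0. ] gap 0.496
linear [0.4018, -0.0693, 0.041] angular [0.0005, -0.0002, -0.1648] dist 0.16391802561371518 deg 59.34370992144942
```

>>> jog_arm --commands '[{"linear":[0.402,-0.069,0.041],"angular":[0,0,-0.165],"jaw":0.5},{"linear":[0.402,-0.069,0.041],"angular":[0,0,-0.165],"jaw":0.5},{"linear":[0.402,-0.069,0.041],"angular":[0,0,-0.165],"jaw":0.5},{"linear":[0.402,-0.069,0.041],"angular":[0,0,-0.165],"jaw":0.5},{"linear":[0.402,-0.069,0.041],"angular":[0,0,-0.165],"jaw":0.5}]'

```text
time_s: 21.0
tool_pos: [0.6774, -0.0499, 0.2186]
tool_rot: [0.922, 0.299, -0.121, -0.213]
ft_force: [-0.6, -0.6, 0.1]
finger_gap: 0.501
gripper_force: 0.0
```

```bash
python3 go.py 3 .7 .065 1
```

```text
[ 0.6796 -0.0535  0.2269] [ 0.7007 -0.5387 -0.4678]
t 21.0 q [ 0.17  0.82 -0.08  1.05 -0.23  1.68 -0.82] F [-0.6 -0.6  0.1] gap 0.501
linear [-0.0031, -0.0002, -0.0233] angular [-0.0011, 0.001, -0.0444] dist 0.009388634805226068 deg 15.987412882313889
```

>>> jog_arm --commands '[{"linear":[-0.003,0,-0.02],"angular":[-0.001,0.001,-0.044],"jaw":0.5},{"linear":[-0.003,0,-0.02],"angular":[-0.001,0.001,-0.044],"jaw":0.5},{"linear":[-0.003,0,-0.02],"angular":[-0.001,0.001,-0.044],"jaw":0.5}]'

```text
time_s: 21.3
tool_pos: [0.6785, -0.0546, 0.2293]
tool_rot: [0.875, 0.421, -0.086, -0.225]
ft_force: [0.2, -0.3, 1.1]
finger_gap: 0.499
gripper_force: 0.0
```

```bash
python3 go.py 3 .7 0 1
```

```text
[ 0.6574 -0.0327  0.1696] [ 0.7007 -0.5387 -0.4678]
t 21.3 q [ 0.21  0.81 -0.15  1.04 -0.19  1.69 -0.58] F [ 0.2 -0.3  1.1] gap 0.499
linear [0.0033, 0.0028, 0.1675] angular [0.0005, -0.0004, -0.0012] dist 0.06701738750779164 deg 0.4728881026098183
```

>>> jog_arm --commands '[{"linear":[0.003,0.003,0.05],"angular":[0,0,-0.001],"jaw":0.5},{"linear":[0.003,0.003,0.1],"angular":[0,0,-0.001],"jaw":0.5},{"linear":[0.003,0.003,0.165],"angular":[0,0,-0.001],"jaw":0.5},{"linear":[0.003,0.003,0.165],"angular":[0,0,-0.001],"jaw":0.5},{"linear":[0.003,0.003,0.165],"angular":[0,0,-0.001],"jaw":0.5}]'

```text
time_s: 21.8
tool_pos: [0.6579, -0.0326, 0.1712]
tool_rot: [0.874, 0.422, -0.086, -0.225]
ft_force: [-0.3, 0.8, 1.1]
finger_gap: 0.499
gripper_force: 0.0
```

```bash
python3 go.py 3 .7 0 1
```

```text
[ 0.6574 -0.0327  0.1696] [ 0.7007 -0.5387 -0.4678]
t 21.8 q [ 0.2   0.81 -0.16  1.19 -0.19  1.53 -0.56] F [-0.3  0.8  1.1] gap 0.499
linear [-0.001, 0.0011, 0.004] angular [0.0005, -0.0003, -0.0008] dist 0.0016883785737194185 deg 0.3359031327108899
```

>>> jog_arm --commands '[{"linear":[0,0,0.003],"angular":[0,0,0],"jaw":0},{"linear":[0,0,0.003],"angular":[0,0,0],"jaw":0},{"linear":[0,0,0.003],"angular":[0,0,0],"jaw":0},{"linear":[0,0,0.003],"angular":[0,0,0],"jaw":0},{"linear":[0,0,0.003],"angular":[0,0,0],"jaw":0}]' --newtons 20

```text
time_s: 22.3
tool_pos: [0.6577, -0.0321, 0.1707]
tool_rot: [0.874, 0.423, -0.085, -0.225]
ft_force: [-1.3, -1.2, 4.5]
finger_gap: 0.211
gripper_force: 20.0
```

>>> jog_arm --commands '[{"linear":[0,0,0],"angular":[0,0,0],"jaw":0},{"linear":[0,0,0],"angular":[0,0,0],"jaw":0}]' --newtons 55

```text
time_s: 22.5
tool_pos: [0.6577, -0.0321, 0.1707]
tool_rot: [0.874, 0.423, -0.085, -0.225]
ft_force: [-1.5, -1.5, 6.5]
finger_gap: 0.21
gripper_force: 55.0
```

```bash
python3 go.py 3 .7 0 1;python3 -c "
from h import *
s=sense();R=Rn.from_quat(s['tool_rot']).inv();print(R.apply(s['ft_force']),R.apply(s['torque']))"
```

```text
[ 0.6574 -0.0327  0.1696] [ 0.7007 -0.5387 -0.4678]
t 22.5 q [ 0.2   0.81 -0.16  1.19 -0.19  1.53 -0.56] F [-1.5 -1.5  6.5] gap 0.21
linear [-0.0018, 0.0016, 0.0024] angular [0.0006, -0.0005, -0.0004] dist 0.0013538531747651758 deg 0.30871255077497134
[-1.86000065 -3.20477539 -5.71379228] [ 0.28287969 -0.25626549  0.05407469]
```

Turn by about 1 rad (0.165) to the stop.

>>> jog_arm --commands '[{"linear":[0,0,0],"angular":[0,0,0.022],"jaw":0},{"linear":[0,0,0],"angular":[0,0,0.044],"jaw":0},{"linear":[0,0,0],"angular":[0,0,0.066],"jaw":0},{"linear":[0,0,0],"angular":[0,0,0.088],"jaw":0},{"linear":[0,0,0],"angular":[0,0,0.11],"jaw":0}]'

```text
time_s: 23.0
tool_pos: [0.6578, -0.0322, 0.1707]
tool_rot: [0.966, 0.099, -0.156, -0.182]
ft_force: [-1.0, -0.6, 3.8]
finger_gap: 0.21
gripper_force: 55.0
```

>>> jog_arm --commands '[{"linear":[0,0,0],"angular":[0,0,0.02],"jaw":0},{"linear":[0,0,0],"angular":[0,0,0.04],"jaw":0},{"linear":[0,0,0],"angular":[0,0,0.05],"jaw":0},{"linear":[0,0,0],"angular":[0,0,0.05],"jaw":0}]'

```text
time_s: 23.4
tool_pos: [0.6583, -0.0323, 0.1705]
tool_rot: [0.97, -0.051, -0.182, -0.155]
ft_force: [1.7, -1.6, 3.5]
finger_gap: 0.207
gripper_force: 55.0
```

```bash
python3 go.py 3 1.6 0 1;python3 -c "
from h import *
s=sense();R=Rn.from_quat(s['tool_rot']).inv();print(R.apply(s['ft_force']),R.apply(s['torque']))"
```

```text
[ 0.6574 -0.0327  0.1696] [-0.0546 -0.9451 -0.3221]
t 23.4 q [ 0.07  0.8   0.1   1.21 -0.34  1.55 -1.45] F [ 1.7 -1.6  3.5] gap 0.207
linear [-0.0014, 0.002, 0.0025] angular [0.0001, -0.001, -0.0172] dist 0.001380331951794838 deg 6.19647839358889
[ 0.34943879  0.22068659 -4.15000298] [-0.23906499  0.4488193  -0.52444023]
```

>>> jog_arm --commands '[{"linear":[0,0,0],"angular":[0,0,-0.01],"jaw":0.5},{"linear":[0,0,0],"angular":[0,0,-0.01],"jaw":0.5},{"linear":[0,0,-0.1],"angular":[0,0,-0.01],"jaw":0.5},{"linear":[0,0,-0.2],"angular":[0,0,-0.01],"jaw":0.5},{"linear":[0,0,-0.3],"angular":[0,0,-0.01],"jaw":0.5}]'

```text
time_s: 23.9
tool_pos: [0.6983, -0.0709, 0.2774]
tool_rot: [0.97, -0.02, -0.178, -0.162]
ft_force: [1.2, -1.4, -0.4]
finger_gap: 0.496
gripper_force: 0.0
```

```bash
cat > valve.py <<'E'
from h import *
from go import rel
from scipy.optimize import least_squares
import sys
s=camera('scene');t=camera('top');O=[]
def ball(c,uv,r=14):
    u,v=map(int,uv);g=cv2.GaussianBlur(c['img'].max(2),(0,0),1)[v-r:v+r,u-r:u+r];m=(g<45).astype(np.uint8)
    n,l,st,ce=cv2.connectedComponentsWithStats(m);k=1+np.argmax(st[1:,4]);print(st[k]);return ce[k]+(u-r,v-r)
def tip(p,q): a=q-.5;return np.array([p[0],p[1],.022])+.11*np.array([np.cos(p[2])*np.sin(a),np.sin(p[2])*np.sin(a),np.cos(a)])
su,tu=ball(s,(265.5,184.4)),ball(t,(409,321.5));print(su,tu)
X=tri([(s,su),(t,tu)]);print('ball',X,proj(s,X)-su,proj(t,X)-tu)
for n in('valve_base',):
    for c,k in((s,'s'),(t,'t')):print(k,[(np.round(m['uv'],1),round(m['score'],2)) for m in mark_of(c,n)])
E
python3 valve.py; python3 - <<'E'
from sil import *
from go import P
measure(P,[1.6]*4,('scene',))
E
```

```text
[  0   7  22  21 318]
[ 9 10  9 10 60]
[259.7956 186.5189] [407.85 321.5 ]
ball [ 0.4112 -0.2832  0.1021] [2.5455 0.186 ] [ 2.5493 -1.8002]
s [(array([202.2, 232.8]), 0.8), (array([301.5, 284.8]), 0.57), (array([257.2, 223.9]), 0.55)]
t [(array([438. , 258.1]), 0.82), (array([465.1, 322.4]), 0.78), (array([395.4, 298.5]), 0.73)]
[ 0.5658 -0.0301  2.3868  1.4486  1.8332  1.5357  1.6469] 107.27041493448023 [25.1 57.9 13.9 10.3]
```

```bash
python3 - <<'E'
from h import *
from go import rel
t=camera('top')
b=onz(t,(407.85,321.5),.1185);print(b)
for uv in((395.4,298.5),(395.8,296.5)):print(onz(t,uv,0))
# base top face centre seen ~ (400,297) at z .025
print(onz(t,(400,297),.025),'yaw hint corners',onz(t,(389,283),.025),onz(t,(389,312),.025),onz(t,(411,282),.025),onz(t,(412,311),.025))
R=np.array([[0,1,0],[1,0,0],[0,0,-1.]]).T
for yaw in (0,): 
    rel(np.array([b[0]-.05,b[1],.28]),np.array([[0,-1,0],[-1,0,0],[0,0,-1.]]).T)
    rel(np.array([b[0]-.05,b[1],.28]),np.array([[0,1,0],[1,0,0],[0,0,-1.]]).T)
E
```

```text
[ 0.4082 -0.2749  0.1185]
[ 0.4538 -0.2648  0.    ]
[ 0.4585 -0.2657  0.    ]
[ 0.4582 -0.2718  0.025 ] yaw hint corners [ 0.4902 -0.2459  0.025 ] [ 0.4231 -0.2466  0.025 ] [ 0.4934 -0.2972  0.025 ] [ 0.4264 -0.3     0.025 ]
t 25.0 q [ 0.12  0.83  0.1   0.89 -0.34  1.84 -1.43] F [ 0.2  0.2 -0.9] gap 0.502
linear [-0.8083, 0.563, 0.1157] angular [0.0041, 0.085, 0.2382] dist 0.3967296109427287 deg 91.05671185065336
t 25.0 q [ 0.12  0.83  0.1   0.89 -0.34  1.84 -1.43] F [ 0.2  0.2 -0.9] gap 0.502
linear [-0.8083, 0.563, 0.1157] angular [-0.086, 0.0041, -0.2511] dist 0.3967296109427287 deg 95.56371572718366
```

```bash
python3 - <<'E'
from go import *
rel(np.array([.355,-.275,.30]),np.diag([1.,-1,-1]))
E
```

```text
t 25.0 q [ 0.12  0.83  0.1   0.89 -0.34  1.84 -1.43] F [ 0.2  0.2 -0.9] gap 0.502
linear [-0.8335, 0.5486, 0.0742] angular [-0.0519, 0.0572, -0.0065] dist 0.400230671165146 deg 27.897346376611143
```

>>> jog_arm --commands '[{"linear":[-0.1,0.06,-0.05],"angular":[-0.01,0.011,0],"jaw":0},{"linear":[-0.833,0.549,0.074],"angular":[-0.052,0.057,-0.006],"jaw":0},{"linear":[-0.833,0.549,0.074],"angular":[-0.052,0.057,-0.006],"jaw":0},{"linear":[-0.833,0.549,0.074],"angular":[-0.052,0.057,-0.006],"jaw":0},{"linear":[-0.833,0.549,0.074],"angular":[-0.052,0.057,-0.006],"jaw":0}]'

```text
time_s: 25.5
tool_pos: [0.4977, -0.1914, 0.3007]
tool_rot: [1.0, 0.001, 0.001, 0.001]
ft_force: [0.4, -0.8, 0.8]
finger_gap: 0.113
gripper_force: 0.0
```

```bash
python3 - <<'E'
from go import *
rel(np.array([.355,-.275,.30]),np.diag([1.,-1,-1]))
E
```

```text
t 25.5 q [ 0.12  0.24  0.18  1.73 -0.04  1.18 -1.26] F [ 0.4 -0.8  0.8] gap 0.113
linear [-0.3571, 0.2085, 0.0016] angular [0.0004, -0.0004, 0.0002] dist 0.1654162622669613 deg 0.21354379828349923
```

>>> jog_arm --commands '[{"linear":[-0.357,0.208,0],"angular":[0,0,0],"jaw":0},{"linear":[-0.357,0.208,0],"angular":[0,0,0],"jaw":0},{"linear":[-0.357,0.208,0],"angular":[0,0,0],"jaw":0},{"linear":[-0.357,0.208,0],"angular":[0,0,0],"jaw":0},{"linear":[-0.357,0.208,0],"angular":[0,0,0],"jaw":0}]'

```text
time_s: 26.0
tool_pos: [0.3561, -0.2773, 0.3012]
tool_rot: [1.0, -0.004, -0.0, 0.001]
ft_force: [0.4, 0.1, 0.3]
finger_gap: 0.006
gripper_force: 0.0
```

```bash
python3 - <<'E'
from sil import *
import go
go.rel(np.array([.355,-.275,.12]),np.diag([1.,-1,-1]))
measure(go.P,[1.6]*4)
s=camera('scene');t=camera('top')
f=lambda im,u,v:cv2.resize(im[v-60:v+60,u-60:u+60],(400,400),interpolation=cv2.INTER_CUBIC)
cv2.imwrite('pics/v.png',np.hstack([f(s['img'],295,215),f(t['img'],340,260)]))
E
```

```text
t 26.0 q [ 0.3   0.09  0.26  1.9  -0.02  1.15 -1.  ] F [0.4 0.1 0.3] gap 0.006
linear [-0.0025, -0.0064, 0.4529] angular [0.0002, 0.0001, -0.0012] dist 0.18116989834994546 deg 0.4280490381201966
[ 0.5678 -0.0303  2.3861  1.5933  1.6585  1.6255  1.6316] 146.22933605822692 [11.8 25.9 14.9 10.8 23.6 12.8 26.5 20. ]
```

View pics/v.png

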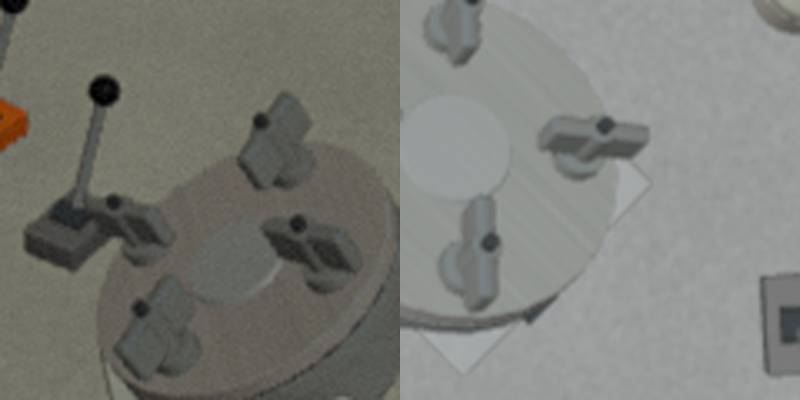

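All four nuts point at the lid centre (1.59 to 1.66 measured). The lever is still shut, with its ball at (103,90) in the scene crop. I descend on the robot side of the ball.

>>> jog_arm --commands '[{"linear":[-0.002,-0.006,0.45],"angular":[0,0,0],"jaw":0},{"linear":[-0.002,-0.006,0.45],"angular":[0,0,0],"jaw":0},{"linear":[-0.002,-0.006,0.45],"angular":[0,0,0],"jaw":0},{"linear":[-0.002,-0.006,0.45],"angular":[0,0,0],"jaw":0},{"linear":[-0.002,-0.006,0.45],"angular":[0,0,0],"jaw":0}]'

```text
time_s: 28.3
tool_pos: [0.3549, -0.2721, 0.1174]
tool_rot: [1.0, -0.001, -0.004, -0.001]
ft_force: [-0.3, -0.0, 0.3]
finger_gap: 0.002
gripper_force: 0.0
```

```bash
python3 - <<'E'
from go import *
rel(np.array([.355,-.275,.12]),np.diag([1.,-1,-1]));print(sense()['tool_pos'])
E
```

```text
t 28.3 q [ 0.35  0.32  0.23  2.15 -0.11  0.69 -0.92] F [-0.3 -0.   0.3] gap 0.002
linear [0.0002, 0.0071, -0.0065] angular [-0.0004, 0.0013, -0.0004] dist 0.003855736060734834 deg 0.4971409579866072
[ 0.3549 -0.2721  0.1174]
```

>>> jog_arm --commands '[{"linear":[0.04,0.005,-0.006],"angular":[0,0,0],"jaw":0},{"linear":[0.08,0.005,-0.006],"angular":[0,0,0],"jaw":0},{"linear":[0.12,0.005,-0.006],"angular":[0,0,0],"jaw":0},{"linear":[0.16,0.005,-0.006],"angular":[0,0,0],"jaw":0},{"linear":[0.2,0.005,-0.006],"angular":[0,0,0],"jaw":0}]'

```text
time_s: 28.8
tool_pos: [0.4393, -0.276, 0.1245]
tool_rot: [1.0, -0.001, 0.0, 0.001]
ft_force: [-0.7, 0.5, 1.0]
finger_gap: 0.008
gripper_force: 0.4
```

>>> jog_arm --commands '[{"linear":[0.03,0,0],"angular":[0,0,0],"jaw":0},{"linear":[0.06,0,0],"angular":[0,0,0],"jaw":0},{"linear":[0.09,0,0],"angular":[0,0,0],"jaw":0},{"linear":[0.11,0,0],"angular":[0,0,0],"jaw":0},{"linear":[0.11,0,0],"angular":[0,0,0],"jaw":0}]'

```text
time_s: 29.3
tool_pos: [0.4825, -0.2758, 0.1228]
tool_rot: [1.0, -0.001, -0.0, 0.001]
ft_force: [-0.7, -0.1, -0.1]
finger_gap: 0.003
gripper_force: 0.0
```

```bash
python3 - <<'E'
from h import *
s=camera('scene');t=camera('top')
f=lambda im,u,v:cv2.resize(im[v-50:v+50,u-50:u+50],(400,400),interpolation=cv2.INTER_CUBIC)
cv2.imwrite('pics/v2.png',np.hstack([f(s['img'],265,200),f(t['img'],405,290)]))
for c,k in((s,'s'),(t,'t')):
    print([(np.round(m['uv'],1),round(m['score'],2)) for m in mark_of(c,'valve_tip')]); print([(q,proj(c,np.array([.458,-.272,.022])+.11*np.array([np.sin(q-.5),0,np.cos(q-.5)])).round(1)) for q in(.7,.85,1.)])
E
```

```text
[(array([210.1, 187.9]), 0.77), (array([239.9, 204.2]), 0.63)]
[(0.7, array([248.7, 191.5])), (0.85, array([244.8, 195.8])), (1.0, array([241.2, 200.7]))]
[(array([477.5, 356.6]), 0.61)]
[(0.7, array([407.6, 288.4])), (0.85, array([407.3, 281. ])), (1.0, array([406.9, 274.1]))]
```

View pics/v2.png

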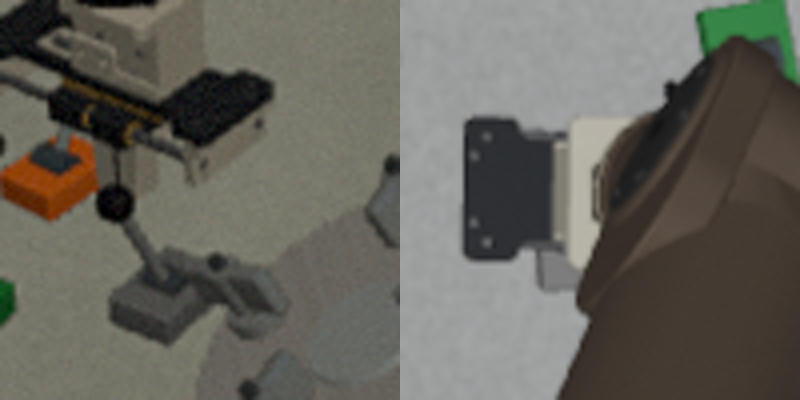

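The ball at about (244,201) in the scene matches q near 1.0. I nudge for the stop, then back off.

>>> jog_arm --commands '[{"linear":[0.015,0,0],"angular":[0,0,0],"jaw":0},{"linear":[0.025,0,0],"angular":[0,0,0],"jaw":0},{"linear":[0.025,0,0],"angular":[0,0,0],"jaw":0}]'

```text
time_s: 29.8
tool_pos: [0.487, -0.2763, 0.1221]
tool_rot: [1.0, -0.002, -0.005, -0.0]
ft_force: [-13.9, 0.2, 9.3]
finger_gap: 0.006
gripper_force: 7.2
```

>>> jog_arm --commands '[{"linear":[-0.06,0,0],"angular":[0,0,0],"jaw":0},{"linear":[-0.15,0,0],"angular":[0,0,0],"jaw":0},{"linear":[-0.25,0,-0.05],"angular":[0,0,0],"jaw":0},{"linear":[-0.3,0,-0.15],"angular":[0,0,0],"jaw":0},{"linear":[-0.3,0,-0.25],"angular":[0,0,0],"jaw":0}]'

```text
time_s: 30.3
tool_pos: [0.3676, -0.2756, 0.2236]
tool_rot: [1.0, -0.003, -0.002, -0.0]
ft_force: [2.0, -0.2, -0.0]
finger_gap: 0.004
gripper_force: 0.0
```

>>> jog_arm --commands '[{"linear":[0,0,-0.2],"angular":[0,0,0],"jaw":0},{"linear":[0,0,-0.2],"angular":[0,0,0],"jaw":0},{"linear":[0,0,-0.2],"angular":[0,0,0],"jaw":0}]'

```text
time_s: 30.6
tool_pos: [0.3735, -0.2768, 0.3075]
tool_rot: [1.0, -0.002, 0.003, 0.002]
ft_force: [-0.2, -0.0, -0.8]
finger_gap: 0.005
gripper_force: 0.0
```

```bash
python3 - <<'E'
from sil import *
import go
s=camera('scene');t=camera('top')
for c in(s,t): print([(n,np.round(m['uv'],1),round(m['score'],2)) for n in('valve_tip','tube_rack','wash_bottle','beaker') for m in mark_of(c,n)[:4]])
measure(go.P,[1.6]*4)
print(sense()['tool_pos'],sense()['ft_force'],sense()['time_s'])
E
```

```text
[('valve_tip', array([211. , 184.5]), 0.47), ('valve_tip', array([241.3, 157. ]), 0.47), ('valve_tip', array([244.1, 205.1]), 0.43), ('tube_rack', array([429.1, 322.6]), 0.66), ('wash_bottle', array([195.8, 277.9]), 0.73), ('beaker', array([394.2, 378.2]), 0.72), ('beaker', array([275.2, 249.1]), 0.52)]
[('valve_tip', array([457.3, 280.6]), 0.61), ('valve_tip', array([406.4, 272.6]), 0.54), ('tube_rack', array([171.2, 274.2]), 0.86), ('wash_bottle', array([396.6, 196.8]), 0.86), ('wash_bottle', array([295.3, 243.7]), 0.35), ('beaker', array([164.4, 197.6]), 0.79)]
[ 0.5675 -0.0303  2.3839  1.6333  1.5849  1.6256  1.6629] 196.2035354121594 [26.4 14.5 13.5 23.7 28.3 34.  15.3 40.6]
[ 0.3715 -0.2755  0.3029] [ 0.0111 -0.9216 -0.4865] 32.8
```

The stop was felt (14 N), the ball shows at (406,273) in the top view, which matches fully open, and the nuts and bystanders check out. I hand it in.

```bash
python3 -c "
from plant import *
print(finish_job())"
```

```text
the job is handed in; nothing more can be done
None
```

The job is handed in; no verdict was returned. The nuts were turned home in the order 4, 2, 1, 3 (1.58 to 1.66 rad measured, stop 1.60), then the valve lever was pushed over to its stop, and rack, bottle and beaker show no movement in the images.

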